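# Load the ink cartridges and hold the dock cover at its balance point

### The job

Put the blue ink cartridge upright and fully down into the dock's pocket one (one dot) and let go of it, and only then the red cartridge into pocket two (two dots) in the same way. Then take the yellow bar of the dock's amber cover, swing the cover gently up from its open rest to its balance point, where it stands straight upright, and hold it still there by the bar so that its inside can be wiped: do not drop it or let it tip over towards the cartridges, and finish while still gripping it. Leave everything else where it is.

Things in the scene. Friction and masses are not known exactly. Their poses are not given: they have to be found in the camera images.
- dock: Fixed grey cartridge dock, 200 mm (its x) by 136 mm (its y, from -50 to +86), top face 50 mm above the table. Origin on the table under the middle of its row of four pockets, z up; x runs along the row from pocket 1 (at -60 mm) to pocket 4 (at +60 mm), y across it towards the cover's hinge. Pockets 40 mm apart, marked with 1 to 4 white dots on the -y side. Pockets 3 and 4 already hold a fixed black and a fixed white cartridge, which reach 105 mm above the table.
- pocket1 (a point): Centre of the mouth of pocket one (one dot, blue strip), in the dock's top face 50 mm above the table; axes as the dock. The opening is 28 mm (dock x) by 42 mm (dock y), 30 mm deep; four sloping grey guides around it lead in from a mouth 3.5 mm wider on each side, 6 mm above the top face: a seated cartridge has its underside 20 mm and its top 105 mm above the table.
- pocket2 (a point): Centre of the mouth of pocket two (two dots, red strip), as pocket one.
- cart_blue: Blue ink cartridge, loose, standing upright on the table: an upright box 22 mm (its x) by 36 mm (its y) by 85 mm tall, with a slightly narrower (18 x 30 mm) grey cap over the top 8 mm; about 90 g. Origin at the centre of its underside, z up. It fits its pocket either way round.
- cart_red: Red ink cartridge, loose, standing upright on the table: an upright box 22 mm (its x) by 36 mm (its y) by 85 mm tall, with a slightly narrower (18 x 30 mm) grey cap over the top 8 mm; about 90 g. Origin at the centre of its underside, z up. It fits its pocket either way round.
- cart_spare: Green spare ink cartridge, loose, standing upright on the table: an upright box 22 mm (its x) by 36 mm (its y) by 85 mm tall, with a slightly narrower (18 x 30 mm) grey cap over the top 8 mm; about 90 g. Origin at the centre of its underside, z up. It fits its pocket either way round. Not to be used: leave it standing.
- cover (a joint): Angle of the hinged amber cover: 0 = upright, at its balance point, bar straight above the hinge; positive = leaning away from the pockets (towards dock +y); starts at rest on its open stop at about 0.8; negative = leaning over the pockets (stop at -0.85). The cover weighs about 0.32 kg (two fifths more or less) with its centre of mass in the plane of hinge and bar, has only slight hinge friction, and falls to one stop or the other unless it is held.
- cover_hinge (a point): Point on the dock on the cover's hinge axis, at its middle: 62 mm above the table, 70 mm from the row of pockets on the dock's +y side; axes as the dock. The hinge axis runs along the dock's x.
- cover_bar (a point): Middle of the yellow round grip bar, 14 mm thick, 150 mm long, parallel to the hinge and 160 mm from it. Two arms 140 mm apart carry it, so about 130 mm of it is free, and 53 mm are open between its axis and the panel's edge, so fingers fit over it from above at every cover angle; it may turn within the fingers. Axes turn with the cover (z from hinge to bar).
- tape_roll: Clear tape roll lying flat, 84 mm across, 24 mm high. Origin at the centre of its underside. Bystander.
- bottle: White bottle with blue cap, 56 mm across, 150 mm tall. Origin at the centre of its underside. Bystander.
- driver: Orange-handled screwdriver lying on the table along its x axis. Bystander.
- roller: Black rubber roller standing on end, 36 mm across, 70 mm tall. Origin at the centre of its underside. Bystander.
- pen_pot: Black open pot, 76 mm across, 90 mm tall. Origin at the centre of its underside. Bystander.
Mind the look-alikes: they are no part of the job. Of the things like the cart_red, leave any that is pink; of the rest the smaller one is meant.

How it is judged (in metres and radians):
On the way, in this order (a step that is already met when the one before it is completed fails the run):
1. the blue cartridge is fully down in pocket one and released, with the red one not yet in pocket two (z of cart_blue in the frame of pocket1 below -0.026 m and horizontal distance between cart_blue and pocket1 below 0.007 m and angle between cart_blue's own z axis and vertical below 0.07 rad and contact force between the fingers and cart_blue below 0.1 N and not (z of cart_red in the frame of pocket2 below -0.026 m and horizontal distance between cart_red and pocket2 below 0.007 m and angle between cart_red's own z axis and vertical below 0.07 rad and contact force between the fingers and cart_red below 0.1 N)), for 0.2 s.
2. then the red cartridge is fully down in pocket two and released, the blue one still in pocket one (z of cart_red in the frame of pocket2 below -0.026 m and horizontal distance between cart_red and pocket2 below 0.007 m and angle between each of cart_red, cart_blue's own z axis and vertical below 0.07 rad and contact force between the fingers and cart_red below 0.1 N and z of cart_blue in the frame of pocket1 below -0.026 m and horizontal distance between cart_blue and pocket1 below 0.007 m and contact force between the fingers and cart_blue below 0.1 N), for 0.2 s.
At the end, for the whole second after the job is handed in: Blue cartridge in pocket one, red in pocket two (26 mm deep or more, within 7 mm of centre, 4 degrees of upright, not touched by the fingers); cover within 0.09 rad of upright, still, gripped with over 1 N; bystanders within 30 mm of their starts (all of step 2 and value of joint cover between -0.09 and 0.09 rad and velocity of joint cover between -0.15 and 0.15 rad/s and contact force between the fingers and cover above 1 N and distance of each of cart_spare, tape_roll, bottle, driver, roller, pen_pot from where it was at the start of the episode below 0.03 m); the arm keeps its last pose, push and grip.
It fails at once if the cover is let tip over towards the cartridges (more than 0.35 rad past upright) (value of joint cover below -0.35 rad).
It fails at once if the cover is dropped or flung (faster than 2.5 rad/s) (velocity of joint cover above 2.5 rad/s or velocity of joint cover below -2.5 rad/s).
It fails at once if a bystander (spare cartridge, tape roll, bottle, screwdriver, roller or pen pot) is displaced by more than 30 mm (distance of any of cart_spare, tape_roll, bottle, driver, roller, pen_pot from where it was at the start of the episode above 0.03 m).
It also fails if it takes over 72 s, if anything falls off the work surface, if the arm or the gripper's body presses on something with over 40 N, if the wrist force passes 120 N, or if a joint passes its speed limit or range.

### The arm

A 7-joint arm with a two-finger parallel gripper is mounted at the origin on the work surface. World frame = base frame: x ahead of the robot, y to its left, z up, the work surface at z = 0. Lengths are in mm, angles in rad, forces in N, time in s.
With the tool pointing down it reaches from about 400 to 850 mm from the base axis. Payload 4.5 kg.
Tool frame: the origin (TCP) lies where the fingers leave the gripper's body, on its centre line; the fingertips stand 73 mm ahead of it and the grasp point (between the pads) lies 54 mm ahead of it; z points along the fingers, y is the direction in which the jaws open and shut (so a half turn about z gives the same grasp; the last joint's range is limited). The gripper opens to 85 mm and grips with 20 to 120 N. Pads are 22 mm wide; open, the fingers measure 114 mm over their backs; the gripper's body (76 mm by 85 mm) begins 54 mm behind the grasp point. The pads swing forward as they close: fully open they stand 13 mm farther back than shut.
Start: joints at [-1.193, 0.689, -0.195, 1.565, 0.157, 0.902, -0.215], TCP at [210.647, 588.451, 303.917] pointing down, gripper open.
Joint ranges: [-3.01, 3.01], [-0.46, 2.08], [-1.47, 1.51], [0.13, 2.56], [-1, 4.14], [0.04, 2.09], [-2.66, 2.66]. Speed limits (rad/s): [2.57, 2.57, 3.14, 3.14, 3.14, 3.14, 3.14].

### API

Orientations are given as a rotation vector (axis times angle).
In Python, from cell import arm gives the robot as it stands.
- The arm moves only by the tool play_rows, never from a script. Its argument "motion" is text: rows parted by semicolons, each of 5 numbers parted by spaces: the shift along the tool's x, y, z in m, then the turn about the tool's z in degrees, then the opening, from 0 (shut) to 1 (fully open). A call has 1 to 10 rows; each row shifts and turns the pose as measured when the row begins, along the tool's axes as they then stand; what a row does not reach is not made up. A row lasts 1/12 s, in which the tool goes at most 41.7 mm and 7.16 degrees, less where a joint would pass 70% of its speed; a pose out of reach is approached as far as the arm can. A call with a gripper value outside its range is refused whole. The fingers move at their own pace and stop on an object; "force" is the grip in N (left out, the last holds). Time passes only in rows, so rows that do not move let the fingers close. It gives the time, the measured TCP pose, the force and the opening at its end, in the units of the state.
- arm.get_state(): the state, without advancing time (a new reading comes with each control period).
- arm.snapshot(name): name is "scene" or "top" or "wrist"; returns a dict with "img" (400x640x3 uint8, blue, green, red), "fx", "fy", "cx", "cy" (pixels), "cam_to_world" (4x4, takes a point from camera to world coordinates). Camera axes: x right, y up, looking along -z (the intrinsics and any distortion apply to the point x, -y, -z); pixel columns grow to the right and rows downward; lengths in mm; the calibration is good to about 2 mm. A picture is of the moment at which its call begins. There is no depth.
- arm.sign_off(): hands the job in, once; it reports no verdict.
The state is a dict: "time_s": time; "qpos": joint angles; "dq": joint speeds; "tau": joint torques, N m; "position": TCP position; "tcp_rot": TCP orientation; "force": force on the tool from outside, world axes, zero at the start; "torque": the same for the moment, N m; "opening": finger opening in mm.
Only numpy, scipy, OpenCV 4.12 (cv2) and the standard library are available. Lean on these libraries where they do the work, as an engineer would, in place of code of your own. Each camera call takes 0.05 s, during which the arm holds its last target.

## Working session

There is one attempt and no reset: what is moved stays moved. The work goes in short steps, Python scripts to look and compute and a tool call to move; the robot and the scene stay as the last step left them, time stands still between calls to the robot, and variables do not carry over. Pictures are saved under pics/ and viewed, and the job is handed in when it is done.

Besides the shell and the picture viewer there is one more tool, called as name(argument=value, ...), one argument or row to a line, values as JSON. play_rows: Moves the arm, as the interface text tells. Its arguments: {"type":"object","properties":{"motion":{"type":"string"},"force":{"type":"number"}},"required":["motion"]}

```bash
ls; mkdir -p pics
python3 - <<'E'
from cell import arm
import cv2
s=arm.get_state(); print(s)
for n in ["scene","top","wrist"]:
    d=arm.snapshot(n); cv2.imwrite(f"pics/{n}0.png",d["img"]); print(n,d["fx"],d["fy"],d["cx"],d["cy"],d["cam_to_world"], [k for k in d])
E
```

```text
pics
{'time_s': 0.0, 'qpos': array([-1.19320722,  0.69002431, -0.19446945,  1.56639245,  0.15730438,
        0.90251834, -0.21510489]), 'dq': array([-0.00082702,  0.0008185 ,  0.00080658,  0.00206382, -0.00279453,
       -0.00198201, -0.00112554]), 'tau': array([ 6.61312570e-04, -5.39613640e+01, -1.26677658e+00, -1.58548522e+01,
        8.96528800e-03,  9.39783698e-03, -6.29025962e-06]), 'position': array([210.54030289, 587.89302067, 303.04473681]), 'tcp_rot': array([-5.37256073e-01, -3.09514753e+00,  3.05658498e-03]), 'force': array([0.00895834, 0.43732717, 0.21957855]), 'torque': array([-0.06004086,  0.04900093, -0.02295936]), 'opening': 85.29426472075768}
scene 414.4792873915383 414.4792873915383 317.4067359745794 205.5299588303956 [[ 2.21664573e-01 -6.63192988e-01  7.14870532e-01  1.27546680e+03]
 [ 9.75051019e-01  1.41839707e-01 -1.70754232e-01 -1.49177822e+02]
 [ 1.18459831e-02  7.34885405e-01  6.78087837e-01  8.31193124e+02]
 [ 0.00000000e+00  0.00000000e+00  0.00000000e+00  1.00000000e+00]] ['img', 'fx', 'fy', 'cx', 'cy', 'cam_to_world']
top 366.27914703441945 366.27914703441945 322.4227116419926 202.4764659030935 [[ 5.93506826e-03  9.88479097e-01 -1.51241030e-01  3.68544559e+02]
 [-9.99961810e-01  4.89640907e-03 -7.23906455e-03  2.40142031e-01]
 [-6.41512604e-03  1.51278218e-01  9.88470408e-01  1.31799920e+03]
 [ 0.00000000e+00  0.00000000e+00  0.00000000e+00  1.00000000e+00]] ['img', 'fx', 'fy', 'cx', 'cy', 'cam_to_world']
wrist 351.2262712240464 351.2262712240464 320.68210071082405 203.11641783817475 [[ 3.35896275e-01 -8.91444927e-01 -3.04137526e-01  1.31761729e+02]
 [ 9.41897491e-01  3.17328417e-01  1.10144417e-01  6.16298650e+02]
 [-1.67620226e-03 -3.23463472e-01  9.46239173e-01  3.73512829e+02]
 [ 0.00000000e+00  0.00000000e+00  0.00000000e+00  1.00000000e+00]] ['img', 'fx', 'fy', 'cx', 'cy', 'cam_to_world']
```

View pics/scene0.png

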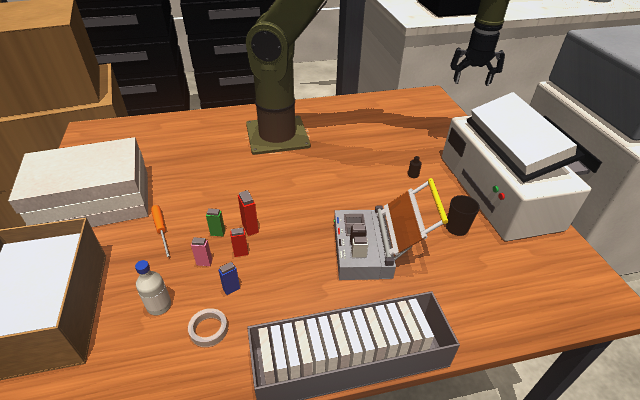

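View pics/top0.png

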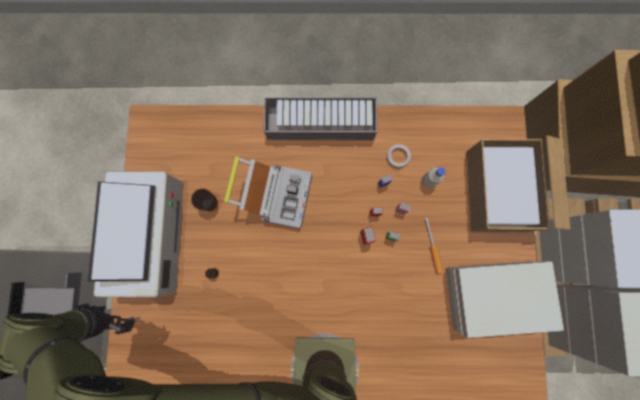

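View pics/wrist0.png

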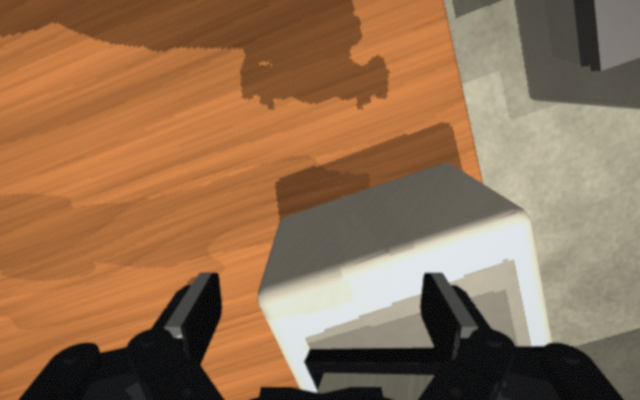

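The scene picture shows blue at (229,278), the small red at (239,241), the big red at (248,213), pink at (202,251), green at (215,222), and the dock at about (365,243) with the cover's yellow bar at (437,200). I'll zoom in on these.

```bash
cat > h.py <<'E'
import numpy as np, cv2
from cell import arm
from scipy.spatial.transform import Rotation as R
def ray(d,u,v):
    T=np.array(d["cam_to_world"]); r=np.array([(u-d["cx"])/d["fx"],-(v-d["cy"])/d["fy"],-1.0])
    r=T[:3,:3]@r; return T[:3,3],r/np.linalg.norm(r)
def onz(d,u,v,z):
    o,r=ray(d,u,v); return o+r*(z-o[2])/r[2]
def proj(d,P):
    T=np.array(d["cam_to_world"]); P=np.atleast_2d(P).astype(float); c=(P-T[:3,3])@T[:3,:3]
    return np.c_[d["cx"]+d["fx"]*c[:,0]/-c[:,2], d["cy"]-d["fy"]*c[:,1]/-c[:,2]]
def tri(a,ua,b,ub):
    o1,r1=ray(a,*ua);o2,r2=ray(b,*ub)
    A=np.c_[r1,-r2]; t=np.linalg.lstsq(A,o2-o1,rcond=None)[0]
    p,q=o1+t[0]*r1,o2+t[1]*r2; return (p+q)/2,np.linalg.norm(p-q)
def crop(img,x0,y0,x1,y1,s,name):
    c=cv2.resize(img[y0:y1,x0:x1],None,fx=s,fy=s,interpolation=cv2.INTER_CUBIC); cv2.imwrite("pics/"+name,c)
def st():
    s=arm.get_state(); 
    print("t",round(s["time_s"],2),"pos",s["position"].round(1),"R",R.from_rotvec(s["tcp_rot"]).as_matrix().round(3).tolist(),"F",s["force"].round(2),"op",round(s["opening"],1)); return s
E
python3 - <<'E'
from h import *
a=cv2.imread("pics/scene0.png"); crop(a,180,180,300,300,5,"s_carts.png"); crop(a,325,170,455,290,5,"s_dock.png")
a=cv2.imread("pics/top0.png"); crop(a,220,140,450,280,3,"t_z.png")
E
```

```text
(no output)
```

View pics/s_carts.png

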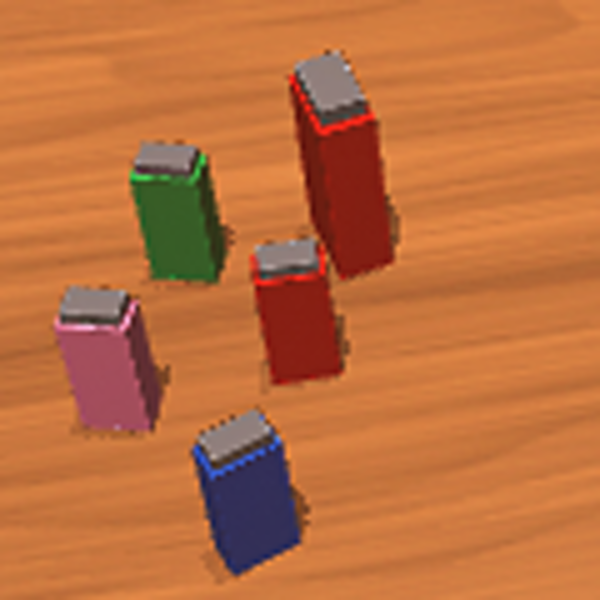

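View pics/s_dock.png

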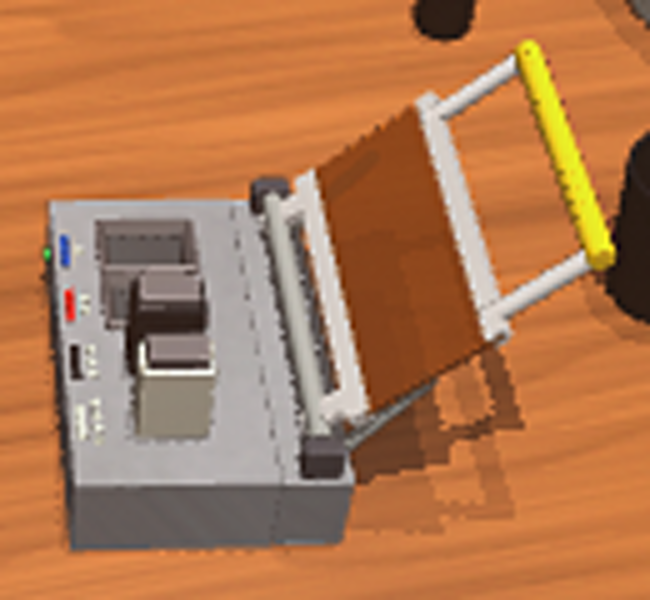

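View pics/t_z.png

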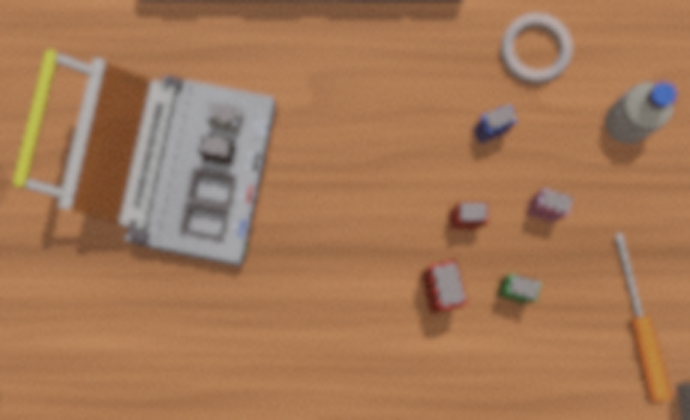

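The crops show pocket 1 (blue strip) nearest the robot, on the far side of the dock in the scene view. The cartridges stand clear of one another, and the smaller red one is at crop (290,310). Next I'll measure them.

```bash
cat > m.py <<'E'
from h import *
S=arm.snapshot("scene"); T=arm.snapshot("top")
f=lambda X,Y:(180+(X+.5)/5-.5,180+(Y+.5)/5-.5)
g=lambda X,Y:(325+(X+.5)/5-.5,170+(Y+.5)/5-.5)
h=lambda X,Y:(220+(X+.5)/3-.5,140+(Y+.5)/3-.5)
caps={"blue":[(198,437),(260,411),(277,434),(212,464)],"red":[(252,247),(314,240),(322,264),(258,271)],"bigred":[(294,70),(334,54),(368,101),(325,122)],"pink":[(66,290),(130,292),(124,317),(58,316)],"green":[(138,146),(200,146),(196,168),(134,168)]}
tops={"blue":(500,117),"red":(471,210),"pink":(553,201),"green":(522,287),"bigred":(445,282)}
for k,c in caps.items():
    z=85
    P=np.array([onz(S,*f(*p),z) for p in c]); e=[np.linalg.norm(P[i]-P[(i+1)%4]) for i in range(4)]
    yaw=[np.degrees(np.arctan2(*(P[(i+1)%4]-P[i])[[1,0]])).round(1) for i in range(4)]
    print(k,P.mean(0).round(1),"sides",np.round(e,1),"yaw",yaw,"top",onz(T,*h(*tops[k]),z).round(1))
D={"p1-":(50,200),"p4-":(73,487),"p4+":(350,487)}
for k,p in D.items(): print(k,onz(S,*g(*p),50).round(1))
for k,p in {"p1-":(241,264),"p4-":(274,97),"p4+":(180,82),"p1+":(150,243)}.items(): print("top",k,onz(T,*h(*p),50).round(1))
for a,b in [((527,47),(50,56)),((601,252),(20,180))]:
    print("bar end",[x if np.isscalar(x) else x.round(1) for x in tri(S,g(*a),T,h(*b))])
E
python3 m.py
```

```text
blue [ 646.8 -208.7   85. ] sides [30.1 16.6 31.9 17.8] yaw [np.float64(108.1), np.float64(23.3), np.float64(-69.6), np.float64(-162.5)] top [ 641.  -209.8   85. ]
red [ 536.8 -177.2   85. ] sides [30.6 17.6 31.3 17.3] yaw [np.float64(87.0), np.float64(7.6), np.float64(-93.4), np.float64(-174.3)] top [ 533.4 -174.9   85. ]
bigred [ 414.4 -143.7   85. ] sides [24.3 44.9 26.9 47.3] yaw [np.float64(111.5), np.float64(18.2), np.float64(-63.7), np.float64(-164.7)] top [ 452.  -144.5   85. ]
pink [ 549.8 -270.5   85. ] sides [31.3 16.4 31.8 17. ] yaw [np.float64(75.4), np.float64(-11.6), np.float64(-103.4), np.float64(166.9)] top [ 544.2 -267.7   85. ]
green [ 452.3 -232.1   85. ] sides [32.4 16.7 32.  16.7] yaw [np.float64(77.9), np.float64(-10.0), np.float64(-102.1), np.float64(171.2)] top [ 446.9 -230.4   85. ]
p1- [477.9  90.2  50. ]
p4- [674.7  50.5  50. ]
p4+ [702.9 180.6  50. ]
top p1- [473.8  86.7  50. ]
top p4- [671.7  50.7  50. ]
top p4+ [689.5 162.4  50. ]
top p1+ [497.6 192.7  50. ]
bar end [array([655.7, 254.6, 273.3]), np.float64(15.363265127833865)]
bar end [array([575.9, 359.5,  46.7]), np.float64(23.631551099669146)]
```

```bash
sed -i 's/((527,47),(50,56)),((601,252),(20,180))/((527,47),(20,180)),((601,252),(50,56))/' m.py; python3 m.py | tail -2
cat >> h.py <<'E'
def go(target,jaw_deg=None,s=None):
    "tool-frame shift (m) in present axes & turn (deg) to reach target TCP mm, with tool y along jaw_deg (mod 180)"
    s=s or st(); M=R.from_rotvec(s["tcp_rot"]).as_matrix()
    d=M.T@(np.array(target)-s["position"]); out=(d/1000).round(4)
    cur=np.degrees(np.arctan2(M[1,1],M[0,1])); 
    t=None
    if jaw_deg is not None:
        t=-((jaw_deg-cur+90)%180-90)   # tool z down: +turn about z lowers azimuth
    print("cur jaw az",round(cur,1),"shift",out,"turn",t,"q7",s["qpos"][6].round(2)); return out,t
E
python3 - <<'E'
from h import *
go([645,-209,300],110)
E
```

```text
bar end [array([550.6, 312.6, 178.4]), np.float64(1.2079284993935073)]
bar end [array([687.4, 288.7, 171. ]), np.float64(1.9107912945050112)]
t 0.35 pos [210.6 588.3 303.7] R [[-0.941, 0.337, -0.0], [0.337, 0.941, -0.0], [-0.0, -0.0, -1.0]] F [-0.1   0.05 -0.68] op 85.2
cur jaw az 70.3 shift [-0.6777 -0.6043  0.004 ] turn -39.69801018974846 q7 -0.22
```

Bar ends triangulate to z≈173, which matches 62+160·cos 0.8. Next I'll move towards the blue cartridge.

play_rows(
  motion="-0.03 -0.027 0 0 1;-0.03 -0.027 0 0 1;-0.03 -0.027 0 0 1;-0.03 -0.027 0 0 1;-0.03 -0.027 0 0 1;-0.03 -0.027 0 0 1;-0.03 -0.027 0 0 1;-0.03 -0.027 0 0 1;-0.03 -0.027 0 0 1;-0.03 -0.027 0 0 1",
  force=30,
)

```text
time_s: 1.18
position: [403.1, 233.3, 300.1]
tcp_rot: [-0.503, -3.096, -0.02]
force: [0.8, 0.1, -0.0]
opening: 85.5
```

play_rows(
  motion="-0.03 -0.027 0 0 1;-0.03 -0.027 0 0 1;-0.03 -0.027 0 0 1;-0.03 -0.027 0 0 1;-0.03 -0.027 0 0 1;-0.03 -0.027 0 0 1;-0.03 -0.027 0 0 1;-0.03 -0.027 0 0 1;-0.03 -0.027 0 0 1;0 0 0 7 1",
)

```text
time_s: 2.02
position: [588.1, -105.9, 296.8]
tcp_rot: [0.714, 3.056, 0.014]
force: [-0.2, -1.0, 0.5]
opening: 85.4
```

play_rows(
  motion="0 0 0 7 0.75;0 0 0 7 0.75;0 0 0 7 0.75;0 0 0 7 0.75;0 0 0 7 0.75;0 0 0 7 0.75;0 0 0 7 0.75;0 0 0 7 0.75;0 0 0 7 0.75;0 0 0 7 0.75",
)

```text
time_s: 2.85
position: [589.1, -113.3, 296.1]
tcp_rot: [-2.36, -2.071, -0.016]
force: [-0.1, 0.5, 0.1]
opening: 63.9
```

play_rows(
  motion="0 0 0 7 0.75;0 0 0 7 0.75;0 0 0 7 0.75;0 0 0 7 0.75;0 0 0 7 0.75;0 0 0 7 0.75;0 0 0 7 0.75;0 0 0 7 0.75;0 0 0 7 0.75;0 0 0 0 0.75",
)

```text
time_s: 3.68
position: [589.5, -111.0, 296.2]
tcp_rot: [-3.095, -0.488, -0.014]
force: [0.5, 0.4, 0.2]
opening: 64.2
```

Run:
```python
from h import *
go([645,-209,300],110); d=arm.snapshot("wrist"); cv2.imwrite("pics/w1.png",d["img"]); 
print(proj(d,[[645,-209,85]]))
```

```text
t 3.68 pos [ 589.5 -111.   296.2] R [[0.951, 0.308, 0.008], [0.308, -0.951, 0.01], [0.01, -0.007, -1.0]] F [0.48 0.4  0.21] op 64.2
cur jaw az -72.1 shift [ 0.0226  0.1103 -0.0044] turn -2.0710898109134632 q7 -0.78
[[458.20284941 164.46562131]]
```

View pics/w1.png

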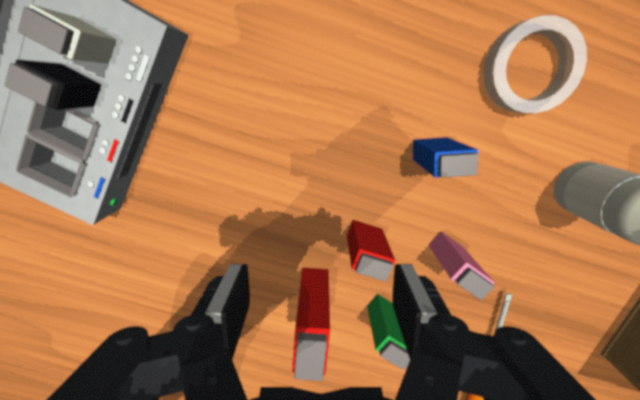

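The wrist view shows the blue cap at about (460,163), the small red cap at (374,265), and pockets 1 and 2 at (52,165) and (63,130). I'll zoom in to measure corners.

Run:
```python
from h import *
a=cv2.imread("pics/w1.png"); crop(a,340,120,500,300,4,"w1c.png"); crop(a,0,60,190,230,4,"w1d.png")
```

```text
(no output)
```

View pics/w1c.png

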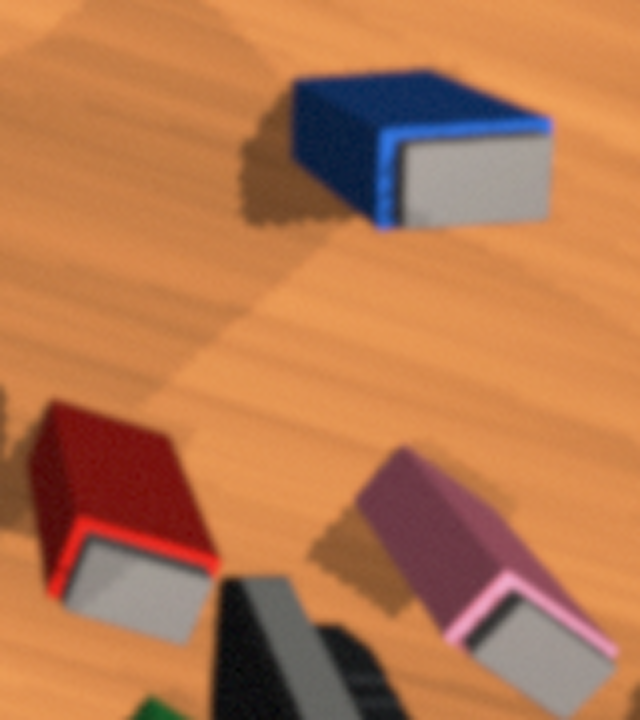

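View pics/w1d.png

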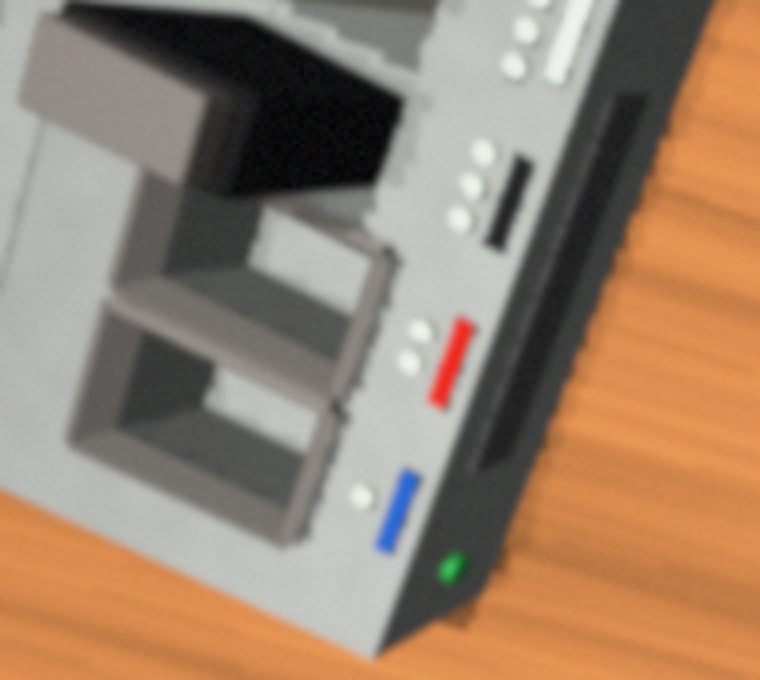

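```bash
cat > m2.py <<'E'
from h import *
d=arm.snapshot("wrist")
f=lambda X,Y:(340+(X+.5)/4-.5,120+(Y+.5)/4-.5)
g=lambda X,Y:(0+(X+.5)/4-.5,60+(Y+.5)/4-.5)
for k,c in {"blue":[(402,139),(551,133),(550,219),(398,227)],"red":[(90,540),(213,572),(186,643),(65,606)]}.items():
    P=np.array([onz(d,*f(*p),85) for p in c]); e=[np.linalg.norm(P[i]-P[(i+1)%4]) for i in range(4)]
    yaw=[np.degrees(np.arctan2(*(P[(i+1)%4]-P[i])[[1,0]])).round(1) for i in range(4)]
    print(k,P.mean(0).round(1),np.round(e,1),yaw)
P=np.array([onz(d,*g(*p),56) for p in [(70,440),(290,547),(338,408),(112,292)]]);print(P.round(1),P.mean(0),[np.linalg.norm(P[i]-P[(i+1)%4]).round(1) for i in range(4)])
print("corner",onz(d,*g(375,657),50))
for n,c in {"dot1":(361,497),"blue":(398,511),"red":(452,363),"black":(509,203)}.items(): print(n,onz(d,*g(*c),50).round(1))
E
python3 m2.py
```

```text
blue [ 645.4 -209.    85. ] [29.8 17.9 31.  18.3] [np.float64(-69.3), np.float64(-154.4), np.float64(111.5), np.float64(21.8)]
red [ 536.  -177.8   85. ] [28.9 18.8 29.4 17.3] [np.float64(-87.4), np.float64(-177.1), np.float64(89.7), np.float64(1.4)]
[[512.4 157.1  56. ]
 [502.3 106.6  56. ]
 [539.3  99.6  56. ]
 [549.8 150.   56. ]] [525.92867407 128.32671841  56.        ] [np.float64(51.4), np.float64(37.7), np.float64(51.5), np.float64(38.1)]
corner [476.95247798  87.69572829  50.        ]
dot1 [516.9  95.6  50. ]
blue [516.2  86.9  50. ]
red [555.6  79.5  50. ]
black [595.1  72.4  50. ]
```

Run:
```python
from h import *
go([645.2,-209.3,190],110.8)
```

```text
t 3.78 pos [ 589.5 -111.1  296.2] R [[0.949, 0.314, 0.008], [0.314, -0.949, 0.01], [0.01, -0.007, -1.0]] F [ 0.08  0.15 -0.4 ] op 64.2
cur jaw az -71.7 shift [0.0209 0.1115 0.1056] turn -2.5022910906915854 q7 -0.78
```

play_rows(
  motion="0.005 0.028 0 0 0.75;0.005 0.028 0 0 0.75;0.005 0.028 0 0 0.75;0.006 0.027 0 -2.5 0.75;0 0 0.035 0 0.75;0 0 0.035 0 0.75;0 0 0.035 0 0.75;0 0 0 0 0.75",
)

```text
time_s: 4.45
position: [650.5, -213.0, 189.6]
tcp_rot: [-3.072, -0.615, -0.028]
force: [-1.0, 1.4, -1.2]
opening: 64.0
```

Run:
```python
from h import *
go([645.2,-209.3,114],110.8); d=arm.snapshot("wrist"); cv2.imwrite("pics/w2.png",d["img"]);
```

```text
t 4.45 pos [ 650.5 -213.   189.6] R [[0.923, 0.385, 0.016], [0.385, -0.923, 0.011], [0.019, -0.004, -1.0]] F [-0.96  1.39 -1.24] op 64.0
cur jaw az -67.4 shift [-0.0049 -0.0051  0.0755] turn 1.8379955378985642 q7 -0.58
```

View pics/w2.png

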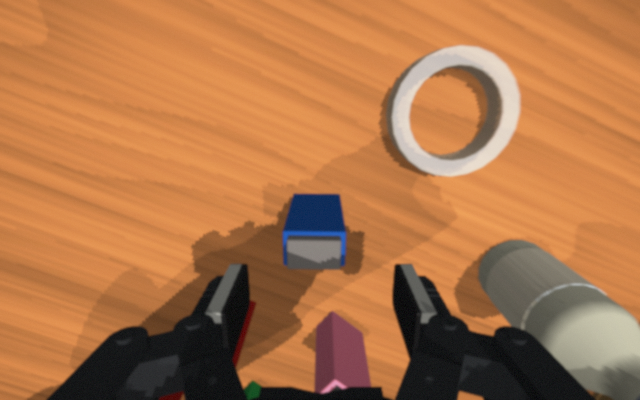

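The blue cartridge is centred and aligned between the fingers, with its cap at (315,250). I'll correct the offset and go down.

play_rows(
  motion="-0.005 -0.005 0 1.8 0.75;0 0 0.02 0 0.75;0 0 0.02 0 0.75;0 0 0.02 0 0.75;0 0 0.012 0 0.75;0 0 0 0 0.75",
)

```text
time_s: 5.0
position: [655.1, -214.0, 134.5]
tcp_rot: [3.082, 0.58, 0.066]
force: [-0.5, 0.5, -0.4]
opening: 64.0
```

Run:
```python
from h import *
go([645.2,-209.3,114],110.8)
```

```text
t 5.0 pos [ 655.1 -214.   134.5] R [[0.931, 0.364, 0.043], [0.364, -0.932, 0.003], [0.041, 0.013, -0.999]] F [-0.47  0.49 -0.38] op 64.0
cur jaw az -68.7 shift [-0.0083 -0.0082  0.0201] turn 0.5181391256625716 q7 -0.57
```

Run:
```python
from h import *
s=arm.get_state(); print(s["qpos"].round(3),s["dq"].round(3),s["tau"].round(1),s["force"],s["torque"])
d=arm.snapshot("scene"); crop(d["img"],130,130,350,300,3.5,"s3.png")
```

```text
[ 0.1    0.996  0.309  1.517 -0.453  0.661 -0.571] [-0.004 -0.042  0.01  -0.023  0.012  0.029  0.003] [  0.4 -62.2   7.1 -12.7  -0.1  -0.5   0. ] [-0.46657739  0.48527717 -0.38457523] [ 0.02428549  0.09213254 -0.00164034]
```

View pics/s3.png

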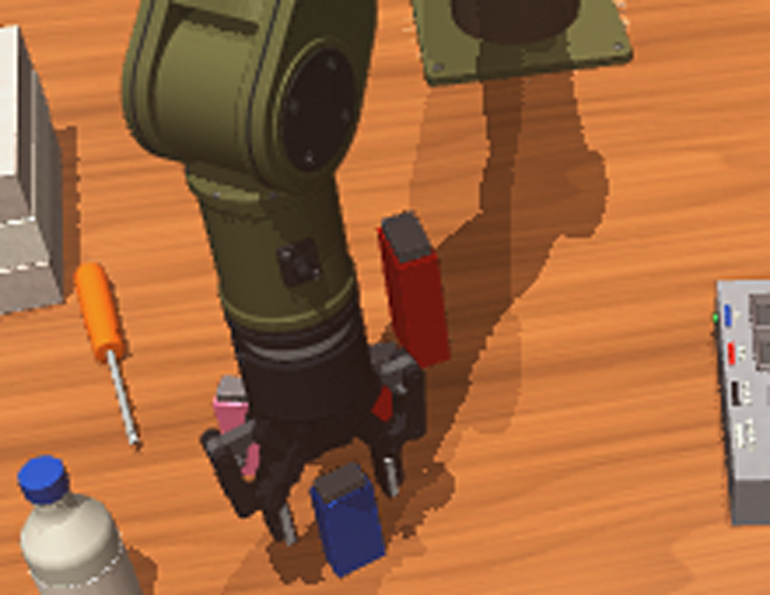

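play_rows(
  motion="0 0 0 0 0.75;0 0 0 0 0.75;0 0 0 0 0.75",
)

```text
time_s: 5.3
position: [658.1, -215.4, 141.0]
tcp_rot: [3.076, 0.582, 0.078]
force: [0.8, -0.7, 0.1]
opening: 64.2
```

Run:
```python
from h import *
s=arm.get_state(); print(s["qpos"].round(3),s["dq"].round(3));go([645.2,-209.3,114],110.8)
```

```text
[ 0.099  0.988  0.312  1.512 -0.451  0.664 -0.571] [-0.002 -0.021  0.008 -0.011  0.007  0.01   0.001]
t 5.3 pos [ 658.1 -215.4  141. ] R [[0.93, 0.365, 0.051], [0.365, -0.931, -0.0], [0.047, 0.019, -0.999]] F [ 0.82 -0.67  0.15] op 64.2
cur jaw az -68.6 shift [-0.011  -0.0109  0.0263] turn 0.5833645757837758 q7 -0.57
```

Run:
```python
from h import *
for i in range(4):
    s=arm.get_state(); print(s["time_s"],s["qpos"].round(4),s["dq"].round(3),s["position"].round(1)); arm.snapshot("wrist")
```

```text
5.3 [ 0.0995  0.988   0.3117  1.5118 -0.4514  0.6641 -0.5709] [-0.002 -0.021  0.008 -0.011  0.007  0.01   0.001] [ 658.1 -215.4  141. ]
5.35 [ 0.0995  0.9878  0.3118  1.5116 -0.4514  0.6639 -0.5709] [ 0.001  0.007 -0.003  0.003 -0.003 -0.007 -0.002] [ 658.3 -215.6  141.2]
5.4 [ 0.0995  0.9882  0.3116  1.5119 -0.4515  0.6638 -0.571 ] [-0.001  0.011 -0.006  0.009 -0.002 -0.003  0.   ] [ 658.1 -215.4  140.8]
5.45 [ 0.0995  0.9887  0.3113  1.5123 -0.4516  0.6637 -0.571 ] [-0.001  0.009 -0.003  0.008 -0.005 -0.     0.   ] [ 657.8 -215.3  140.4]
```

play_rows(
  motion="-0.006 -0.006 0.005 0 0.75;-0.005 -0.005 0.005 0 0.75;0 0 0.005 0 0.75;0 0 0.005 0 0.75",
)

```text
time_s: 5.83
position: [645.1, -209.3, 120.2]
tcp_rot: [3.075, 0.581, 0.081]
force: [-0.4, 0.2, -0.4]
opening: 63.9
```

Run:
```python
from h import *
for i in range(4):
    s=arm.get_state(); print(s["time_s"],s["qpos"].round(4),s["dq"].round(3),s["position"].round(1),(R.from_rotvec(s["tcp_rot"]).as_matrix()[:,2]).round(3)); arm.snapshot("wrist")
go([645.2,-209.3,114],110.8)
```

```text
5.8333 [ 0.1031  0.9993  0.2882  1.567  -0.4661  0.5928 -0.5527] [ 0.02   0.087 -0.045  0.014 -0.026 -0.095  0.024] [ 645.1 -209.3  120.2] [ 0.053 -0.001 -0.999]
5.8833 [ 0.1033  1.0009  0.2876  1.5674 -0.4661  0.5925 -0.5526] [-0.001  0.001  0.003  0.001  0.004  0.024 -0.004] [ 644.6 -209.   119. ] [ 0.051 -0.    -0.999]
5.9333 [ 0.1032  1.0005  0.2879  1.567  -0.466   0.5933 -0.5528] [-0.002 -0.011  0.008 -0.013  0.004  0.007 -0.002] [ 644.7 -209.1  119.4] [ 0.051 -0.    -0.999]
5.9833 [ 0.1032  1.      0.2882  1.5665 -0.4659  0.5934 -0.5528] [ 0.    -0.009  0.005 -0.008  0.001  0.001 -0.002] [ 645.  -209.3  119.8] [ 0.052 -0.001 -0.999]
t 6.03 pos [ 645.2 -209.5  120.2] R [[0.93, 0.364, 0.053], [0.365, -0.931, -0.001], [0.049, 0.02, -0.999]] F [ 0.09 -0.76  0.72] op 64.0
cur jaw az -68.6 shift [-0.0003 -0.0003  0.0062] turn 0.5783929383933923 q7 -0.55
```

play_rows(
  motion="-0.002 -0.001 0.004 0.6 0.75;0 0 0.003 0 0.75;0 0 0 0 0.3;0 0 0 0 0.3;0 0 0 0 0.3;0 0 0 0 0.3;0 0 0 0 0.3",
  force=30,
)

```text
time_s: 6.62
position: [644.4, -209.6, 113.3]
tcp_rot: [3.078, 0.564, 0.084]
force: [0.4, -0.5, -0.5]
opening: 35.7
```

```bash
cat >> h.py <<'E'
def tell(n=1):
    for i in range(n):
        s=arm.get_state(); M=R.from_rotvec(s["tcp_rot"]).as_matrix(); print(round(s["time_s"],2),"tcp",s["position"].round(1),"grasp",(s["position"]+54*M[:,2]).round(1),"z",M[:,2].round(3),"jaw",np.degrees(np.arctan2(M[1,1],M[0,1])).round(1),"q",s["qpos"].round(2),"dq2",s["dq"][1].round(3),"F",s["force"].round(1),"op",round(s["opening"],1))
        if i<n-1: arm.snapshot("wrist")
    return s
def gog(g,jaw=None):
    s=tell(); M=R.from_rotvec(s["tcp_rot"]).as_matrix(); return go(np.array(g)-54*M[:,2],jaw,s)
E
python3 - <<'E'
from h import *
tell(3)
d=arm.snapshot("wrist"); cv2.imwrite("pics/w4.png",d["img"])
E
```

```text
6.62 tcp [ 644.4 -209.6  113.3] grasp [ 647.4 -209.7   59.3] z [ 0.055 -0.002 -0.998] jaw -69.3 q [ 0.11  1.01  0.28  1.57 -0.47  0.58 -0.56] dq2 0.0 F [ 0.4 -0.5 -0.5] op 35.7
6.67 tcp [ 644.4 -209.6  113.3] grasp [ 647.4 -209.7   59.4] z [ 0.055 -0.002 -0.998] jaw -69.3 q [ 0.11  1.01  0.28  1.57 -0.47  0.58 -0.56] dq2 0.003 F [ 0.9  0.2 -0.4] op 35.6
6.72 tcp [ 644.4 -209.6  113.3] grasp [ 647.4 -209.7   59.3] z [ 0.055 -0.002 -0.998] jaw -69.3 q [ 0.11  1.01  0.28  1.57 -0.47  0.58 -0.56] dq2 -0.0 F [-1.1  0.2 -0.5] op 35.6
```

View pics/w4.png

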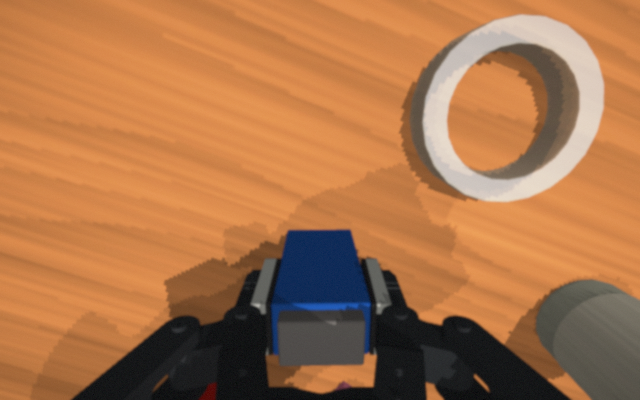

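The blue cartridge is gripped (35.7 mm opening). Lifting now.

play_rows(
  motion="0 0 -0.01 0 0.3;0.001 0 -0.02 0 0.3;0.001 0 -0.025 0 0.3;0.002 0.001 -0.025 0 0.3;0.001 0 -0.02 0 0.3;0 0 -0.01 0 0.3;0 0 -0.005 0 0.3;0 0 -0.002 0 0.3",
  force=40,
)

```text
time_s: 7.43
position: [641.0, -208.7, 236.5]
tcp_rot: [3.08, 0.562, 0.077]
force: [0.3, -0.6, -0.9]
opening: 35.7
```

Run:
```python
from h import *
tell(3); gog([526,129,180],79.5)
```

```text
7.43 tcp [ 641.  -208.7  236.5] grasp [ 643.7 -208.7  182.6] z [ 0.05  -0.001 -0.999] jaw -69.3 q [ 0.06  0.85  0.37  1.53 -0.41  0.8  -0.61] dq2 -0.038 F [ 0.3 -0.6 -0.9] op 35.7
7.48 tcp [ 641.  -208.8  236.4] grasp [ 643.7 -208.8  182.5] z [ 0.05  -0.001 -0.999] jaw -69.3 q [ 0.06  0.85  0.37  1.53 -0.41  0.8  -0.61] dq2 0.024 F [ 0.1 -0.5 -0.7] op 35.4
7.53 tcp [ 640.6 -208.5  235.4] grasp [ 643.3 -208.5  181.4] z [ 0.049 -0.    -0.999] jaw -69.3 q [ 0.06  0.85  0.37  1.53 -0.41  0.8  -0.61] dq2 0.022 F [-0.1 -1.3 -2. ] op 35.5
7.53 tcp [ 640.6 -208.5  235.4] grasp [ 643.3 -208.5  181.4] z [ 0.049 -0.    -0.999] jaw -69.3 q [ 0.06  0.85  0.37  1.53 -0.41  0.8  -0.61] dq2 0.022 F [-0.1 -1.3 -2. ] op 35.5
cur jaw az -69.3 shift [ 0.0096 -0.3572 -0.0044] turn 31.163046502900045 q7 -0.61
```

play_rows(
  motion="0 0 0 3 0.3;0 0 0 6 0.3;0 0 0 6 0.3;0 0 0 6 0.3;0 0 0 5 0.3;0 0 0 3 0.3;0 0 0 2 0.3",
)

```text
time_s: 8.12
position: [635.8, -206.2, 224.2]
tcp_rot: [-3.114, 0.324, -0.047]
force: [-0.2, 0.7, -0.4]
opening: 35.3
```

Run:
```python
from h import *
tell(1); gog([526,129,182],79.5)
```

```text
8.12 tcp [ 635.8 -206.2  224.2] grasp [ 637.5 -205.8  170.3] z [ 0.031  0.007 -0.999] jaw -101.9 q [-0.01  0.89  0.52  1.54 -0.57  0.84 -1.04] dq2 0.055 F [-0.2  0.7 -0.4] op 35.3
8.12 tcp [ 635.8 -206.2  224.2] grasp [ 637.5 -205.8  170.3] z [ 0.031  0.007 -0.999] jaw -101.9 q [-0.01  0.89  0.52  1.54 -0.57  0.84 -1.04] dq2 0.055 F [-0.2  0.7 -0.4] op 35.3
cur jaw az -101.9 shift [-0.1776 -0.3049 -0.0128] turn -1.3533428798499472 q7 -1.04
```

play_rows(
  motion="-0.0075 -0.013 -0.002 -1 0.3;-0.015 -0.026 -0.002 0 0.3;-0.02 -0.034 -0.002 0 0.3;-0.02 -0.034 -0.002 0 0.3;-0.02 -0.034 -0.002 0 0.3;-0.02 -0.034 -0.002 0 0.3;-0.02 -0.034 -0.002 0 0.3;-0.02 -0.034 -0.001 0 0.3;-0.015 -0.026 -0.001 0 0.3;-0.01 -0.017 -0.001 0 0.3",
)

```text
time_s: 8.95
position: [515.2, 112.1, 224.0]
tcp_rot: [3.123, -0.318, 0.01]
force: [0.4, 0.5, -1.1]
opening: 35.9
```

Run:
```python
from h import *
tell(4); gog([526,129,182],79.5)
d=arm.snapshot("wrist"); cv2.imwrite("pics/w5.png",d["img"])
```

```text
8.95 tcp [515.2 112.1 224. ] grasp [515.6 112.  170. ] z [ 0.006 -0.004 -1.   ] jaw -101.6 q [-0.63  0.76  0.56  1.96 -0.68  0.61 -1.39] dq2 -0.009 F [ 0.4  0.5 -1.1] op 35.9
9.0 tcp [513.5 116.9 223.3] grasp [513.6 116.9 169.3] z [ 0.002  0.001 -1.   ] jaw -101.3 q [-0.63  0.76  0.55  1.96 -0.68  0.61 -1.4 ] dq2 0.01 F [-1.2  4.2 -2.4] op 35.5
9.05 tcp [514.8 113.9 223.6] grasp [515.1 113.8 169.6] z [ 0.005 -0.002 -1.   ] jaw -101.4 q [-0.63  0.76  0.55  1.96 -0.68  0.61 -1.39] dq2 0.0 F [ 0.4 -0.2 -0.8] op 35.6
9.1 tcp [516.2 110.8 224.1] grasp [516.5 110.6 170.1] z [ 0.007 -0.004 -1.   ] jaw -101.6 q [-0.63  0.76  0.56  1.96 -0.68  0.61 -1.39] dq2 -0.004 F [-1.  -1.3 -2.3] op 35.3
9.1 tcp [516.2 110.8 224.1] grasp [516.5 110.6 170.1] z [ 0.007 -0.004 -1.   ] jaw -101.6 q [-0.63  0.76  0.56  1.96 -0.68  0.61 -1.39] dq2 -0.004 F [-1.  -1.3 -2.3] op 35.3
cur jaw az -101.6 shift [ 0.0057 -0.0199 -0.0119] turn -1.0648251267628552 q7 -1.39
```

View pics/w5.png

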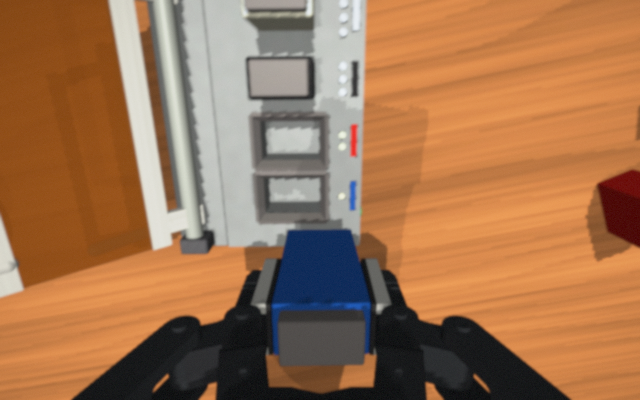

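Run:
```python
from h import *
a=cv2.imread("pics/w5.png"); crop(a,230,90,380,260,4,"w5d.png")
d=arm.snapshot("scene"); cv2.imwrite("pics/s5.png",d["img"]); crop(d["img"],310,120,450,290,4,"s5d.png")
```

```text
(no output)
```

View pics/w5d.png

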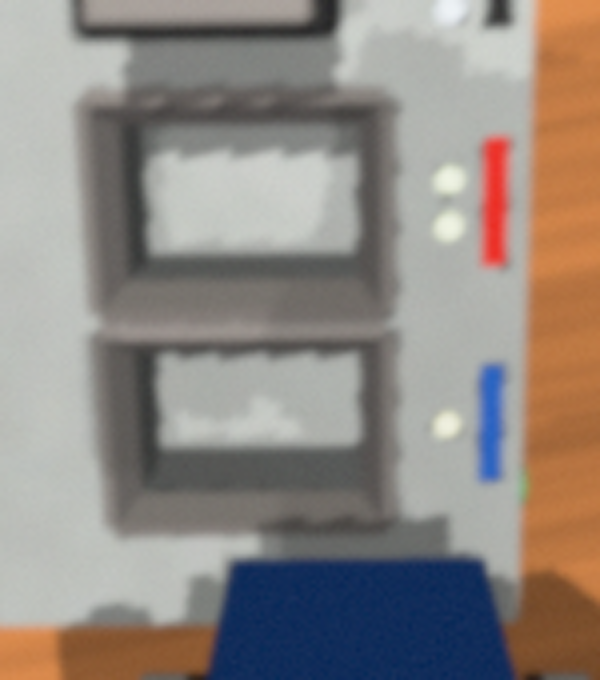

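View pics/s5d.png

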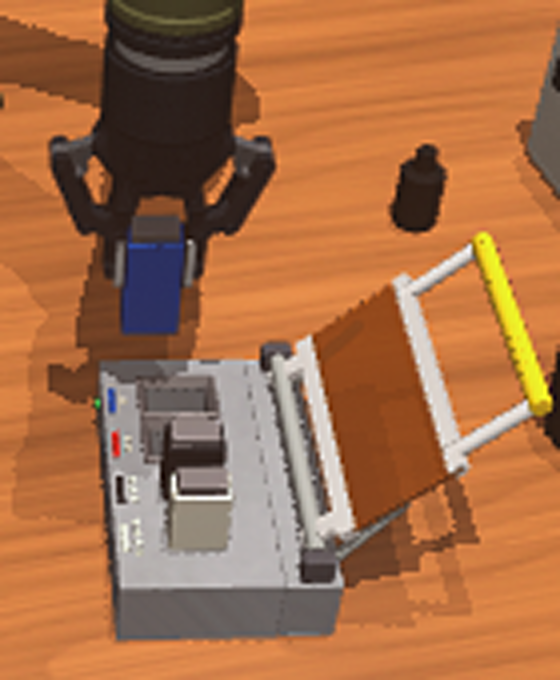

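```bash
cat > m3.py <<'E'
from h import *
import pickle
tell(1); d=arm.snapshot("wrist"); tell(1)
pickle.dump(d,open("w6.pkl","wb")); crop(d["img"],220,80,400,260,4,"w6d.png")
E
python3 m3.py
```

```text
9.2 tcp [517.5 107.3 225. ] grasp [518. 107. 171.] z [ 0.01  -0.006 -1.   ] jaw -101.9 q [-0.62  0.76  0.56  1.96 -0.68  0.61 -1.39] dq2 -0.006 F [ 0.3 -0.9 -1. ] op 35.6
9.25 tcp [517.8 106.7 225.2] grasp [518.4 106.4 171.2] z [ 0.01  -0.006 -1.   ] jaw -102.0 q [-0.62  0.76  0.56  1.96 -0.68  0.61 -1.39] dq2 -0.006 F [ 0.5 -0.2 -1.2] op 35.9
```

View pics/w6d.png

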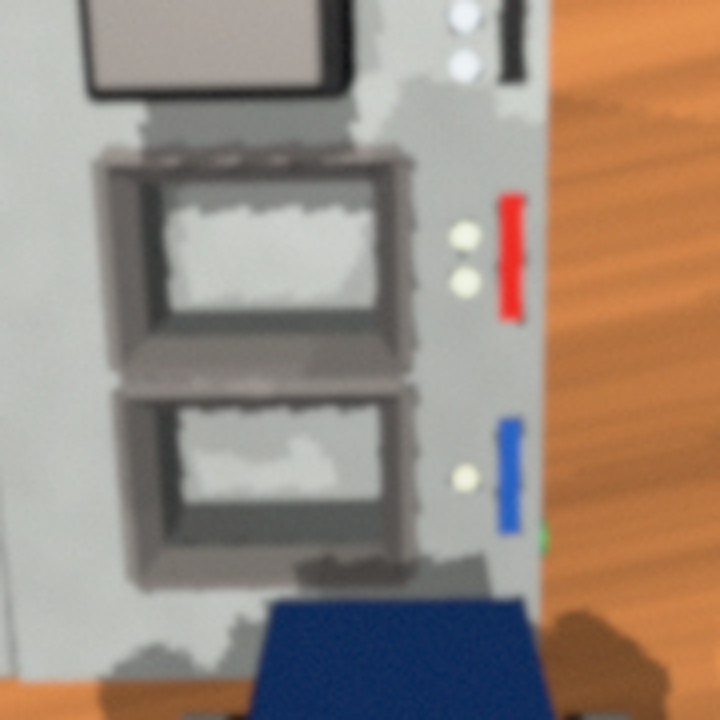

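```bash
cat > m4.py <<'E'
from h import *
import pickle
d=pickle.load(open("w6.pkl","rb"))
g=lambda X,Y:(220+(X+.5)/4-.5,80+(Y+.5)/4-.5)
def quad(n,c,z):
    P=np.array([onz(d,*g(*p),z) for p in c]);print(n,P.mean(0).round(1),[np.linalg.norm(P[i]-P[(i+1)%4]).round(1) for i in range(4)],[np.degrees(np.arctan2(*(P[(i+1)%4]-P[i])[[1,0]])).round(1) for i in range(4)])
quad("p1 rim",[(115,388),(412,382),(408,578),(135,588)],56)
quad("p2 rim",[(95,162),(410,158),(411,372),(112,380)],56)
quad("p1 hole",[(178,408),(382,404),(382,542),(165,545)],50)
quad("p1 hole floor?",[(180,410),(382,404),(382,500),(182,503)],20)
quad("p2 floor?",[(160,180),(378,180),(378,308),(168,312)],20)
P=[onz(d,*g(*c),50) for c in [(509,475),(511,257)]]; print([p.round(1) for p in P],np.degrees(np.arctan2(*(P[1]-P[0])[[1,0]])),np.linalg.norm(P[1]-P[0]))
P=[onz(d,*g(*c),50) for c in [(465,478),(465,259)]]; print("dots",[p.round(1) for p in P],np.degrees(np.arctan2(*(P[1]-P[0])[[1,0]])),np.linalg.norm(P[1]-P[0]))
E
python3 m4.py
```

```text
p1 rim [526.9 129.7  56. ] [np.float64(52.2), np.float64(37.0), np.float64(50.3), np.float64(37.9)] [np.float64(-100.7), np.float64(167.1), np.float64(80.3), np.float64(-10.0)]
p2 rim [565.  122.4  56. ] [np.float64(52.6), np.float64(36.6), np.float64(52.4), np.float64(37.3)] [np.float64(-101.1), np.float64(168.5), np.float64(79.7), np.float64(-11.2)]
p1 hole [526.7 128.6  50. ] [np.float64(36.9), np.float64(26.6), np.float64(40.5), np.float64(26.7)] [np.float64(-100.7), np.float64(167.9), np.float64(78.9), np.float64(-19.9)]
p1 hole floor? [522.1 131.2  20. ] [np.float64(41.0), np.float64(20.5), np.float64(41.5), np.float64(19.9)] [np.float64(-100.1), np.float64(167.9), np.float64(79.0), np.float64(-13.5)]
p2 floor? [564.1 123.3  20. ] [np.float64(42.0), np.float64(24.9), np.float64(41.7), np.float64(25.7)] [np.float64(-101.8), np.float64(167.8), np.float64(79.2), np.float64(-11.4)]
[array([518. ,  86.8,  50. ]), array([557.3,  79.2,  50. ])] -10.980213259115578 40.002506498313934
dots [array([519.1,  94.8,  50. ]), array([558.6,  87.1,  50. ])] -11.043851096069366 40.226463530158114
```

Run:
```python
from h import *
import pickle
tell(3)
d=arm.snapshot("wrist"); s=arm.get_state(); M=R.from_rotvec(s["tcp_rot"]).as_matrix()
f=lambda p:s["position"]+M@np.array(p)
print("pred bottom far corners",proj(d,[f((6.4,-18,114)),f((6.4,18,114))]))
print("untilted",proj(d,[f((9.4,-18,114)),f((9.4,18,114))]))
crop(d["img"],260,210,400,380,4,"w7.png")
```

```text
9.25 tcp [517.8 106.7 225.2] grasp [518.4 106.4 171.2] z [ 0.01  -0.006 -1.   ] jaw -102.0 q [-0.62  0.76  0.56  1.96 -0.68  0.61 -1.39] dq2 -0.006 F [ 0.5 -0.2 -1.2] op 35.9
9.3 tcp [517.9 106.5 225.3] grasp [518.5 106.2 171.3] z [ 0.011 -0.006 -1.   ] jaw -102.0 q [-0.62  0.76  0.56  1.96 -0.68  0.61 -1.39] dq2 -0.005 F [ 1.1 -0.2 -1.9] op 35.4
9.35 tcp [517.9 106.5 225.4] grasp [518.5 106.2 171.4] z [ 0.011 -0.006 -1.   ] jaw -102.0 q [-0.62  0.76  0.56  1.96 -0.68  0.61 -1.39] dq2 -0.006 F [-0.2  0.1 -0.2] op 35.4
pred bottom far corners [[288.5679152  226.06184015]
 [351.98382916 226.11711406]]
untilted [[288.41537829 221.15208642]
 [352.14293244 221.20802574]]
```

View pics/w7.png

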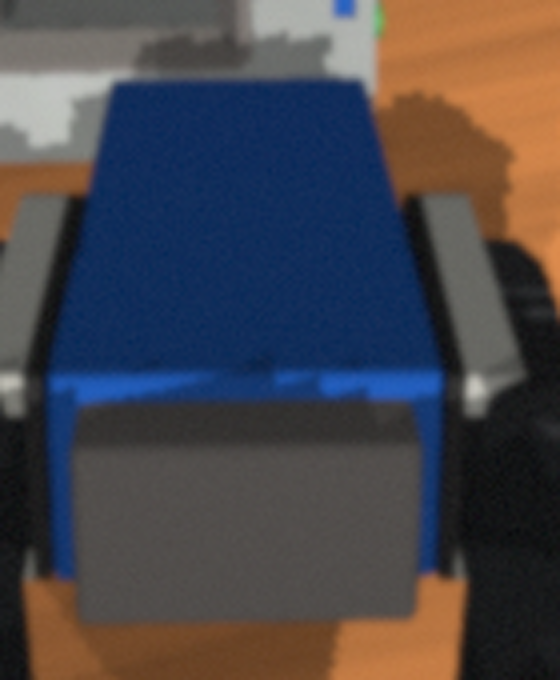

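```bash
cat > pnp.py <<'E'
from h import *
def inhand(d,s,raw,crx,cry,sc):
    # raw: bottom far L,R ; body-top far L,R ; cap far L,R ; cap near L,R (crop px). cart frame: x fwd(tool x), y tool y, z down from underside=0 -> up
    M=R.from_rotvec(s["tcp_rot"]).as_matrix()
    obj=np.array([[11,-18,0],[11,18,0],[11,-18,-77],[11,18,-77],[9,-15,-85],[9,15,-85],[-9,-15,-85],[-9,15,-85]],float)
    px=np.array([(crx+(x+.5)/sc-.5,cry+(y+.5)/sc-.5) for x,y in raw])
    K=np.array([[d["fx"],0,d["cx"]],[0,d["fy"],d["cy"]],[0,0,1]])
    ok,rv,tv=cv2.solvePnP(obj,px,K,None)
    r=cv2.projectPoints(obj,rv,tv,K,None)[0][:,0]-px; print("resid px",np.abs(r).max().round(2))
    F=np.diag([1,-1,-1.]); T=np.array(d["cam_to_world"])
    Rw=T[:3,:3]@F@cv2.Rodrigues(rv)[0]; pw=T[:3,:3]@F@tv[:,0]+T[:3,3]
    print("underside world",pw.round(1),"cart up world",(-Rw[:,2]).round(3),"in tool: pos",(M.T@(pw-s["position"])).round(1),"down",(M.T@Rw[:,2]).round(3))
E
python3 - <<'E'
from pnp import *
s=tell(); d=arm.snapshot("wrist")
inhand(d,s,[(112,82),(362,82),(48,373),(443,373),(77,447),(419,445),(77,618),(415,614)],260,210,4)
E
```

```text
9.4 tcp [517.9 106.7 225.5] grasp [518.5 106.4 171.5] z [ 0.011 -0.006 -1.   ] jaw -102.0 q [-0.62  0.76  0.56  1.96 -0.68  0.61 -1.39] dq2 -0.003 F [ 1.1  0.3 -0.9] op 35.8
resid px 0.73
underside world [511.4 108.8 109.4] cart up world [ 0.038 -0.021  0.999] in tool: pos [ -8.2  -1.1 115.9] down [-0.053 -0.016  0.998]
```

Run:
```python
from h import *
s=tell(2); go(s["position"]+[14,21,-35],79.1,s)
```

```text
9.45 tcp [517.9 106.9 225.5] grasp [518.4 106.6 171.5] z [ 0.011 -0.005 -1.   ] jaw -102.0 q [-0.62  0.76  0.56  1.96 -0.68  0.61 -1.39] dq2 -0.003 F [-0.8 -0.4 -1.2] op 35.6
9.5 tcp [517.8 107.2 225.5] grasp [518.4 106.9 171.5] z [ 0.011 -0.005 -1.   ] jaw -102.0 q [-0.62  0.75  0.56  1.96 -0.68  0.61 -1.39] dq2 -0.004 F [ 0.1  0.4 -1.4] op 35.4
cur jaw az -102.0 shift [ 0.0089 -0.0235  0.035 ] turn -1.0613143982450879 q7 -1.39
```

play_rows(
  motion="0.002 -0.004 0 -0.5 0.3;0.003 -0.007 0.003 -0.5 0.3;0.002 -0.006 0.006 0 0.3;0.001 -0.004 0.008 0 0.3;0.001 -0.002 0.008 0 0.3;0 0 0.005 0 0.3;0 0 0.003 0 0.3;0 0 0.002 0 0.3",
)

```text
time_s: 10.17
position: [533.6, 130.1, 186.2]
tcp_rot: [3.124, -0.297, 0.017]
force: [-0.3, 0.6, -1.5]
opening: 35.4
```

Run:
```python
from h import *
tell(4); d=arm.snapshot("wrist"); cv2.imwrite("pics/w8.png",d["img"])
d=arm.snapshot("scene"); crop(d["img"],310,120,450,290,4,"s8d.png");
```

```text
10.17 tcp [533.6 130.1 186.2] grasp [534.2 129.8 132.2] z [ 0.011 -0.005 -1.   ] jaw -100.9 q [-0.62  0.83  0.51  1.93 -0.72  0.56 -1.38] dq2 0.048 F [-0.3  0.6 -1.5] op 35.4
10.22 tcp [533.4 130.  185.9] grasp [533.9 129.7 132. ] z [ 0.01  -0.005 -1.   ] jaw -100.9 q [-0.62  0.83  0.51  1.93 -0.72  0.56 -1.38] dq2 -0.017 F [-0.5  0.4 -1.2] op 35.7
10.27 tcp [533.5 129.8 186.5] grasp [534.1 129.6 132.5] z [ 0.01  -0.005 -1.   ] jaw -100.9 q [-0.62  0.83  0.51  1.93 -0.72  0.56 -1.38] dq2 -0.015 F [ 0.3  0.3 -1.4] op 35.3
10.32 tcp [533.8 129.7 186.9] grasp [534.4 129.5 132.9] z [ 0.011 -0.005 -1.   ] jaw -100.9 q [-0.62  0.83  0.51  1.93 -0.72  0.56 -1.38] dq2 -0.012 F [ 0.7  0.9 -2.5] op 35.6
```

View pics/w8.png

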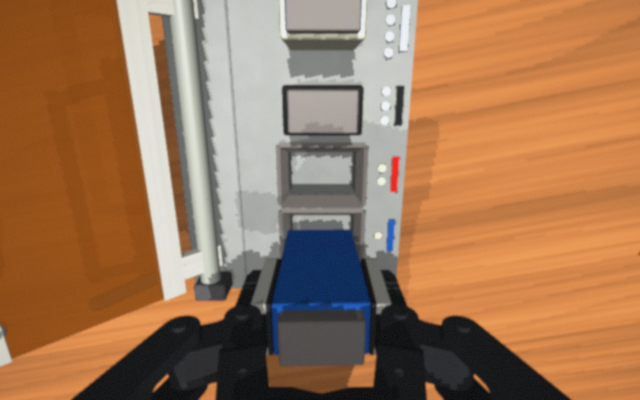

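View pics/s8d.png

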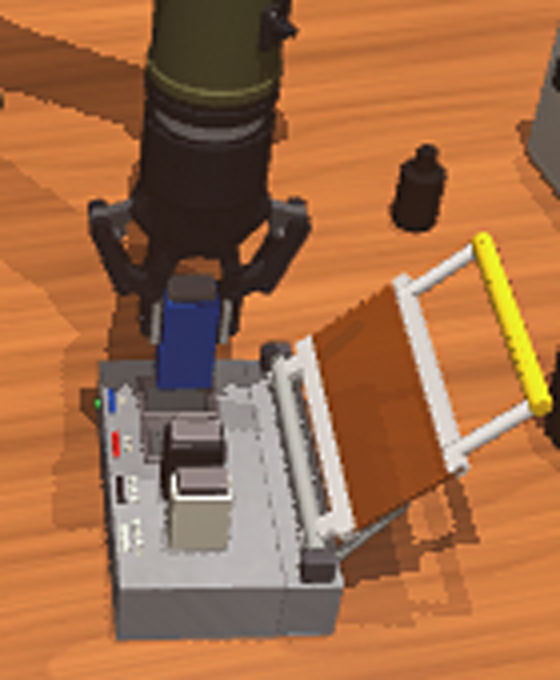

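Run:
```python
from h import *
d=arm.snapshot("scene"); s=tell()
z=s["position"][2]-115.5
g=lambda X,Y:(310+(X+.5)/4-.5,120+(Y+.5)/4-.5)
a=onz(d,*g(160,387),z);b=onz(d,*g(214,387),z); u=np.array([.982,-.189,0]); m=(a+b)/2
print(z,a,b,np.linalg.norm(a-b),"centre",m-11*u)
M=R.from_rotvec(s["tcp_rot"]).as_matrix(); print("pnp centre",s["position"]+M@[-8.2,-1.1,115.9])
for p in [(140,378),(215,382),(218,410),(145,412)]: print(onz(d,*g(*p),56))
```

```text
10.47 tcp [534.2 129.8 187.5] grasp [534.9 129.6 133.5] z [ 0.013 -0.004 -1.   ] jaw -100.9 q [-0.62  0.83  0.51  1.92 -0.72  0.56 -1.38] dq2 -0.001 F [-0.8  0.5 -1.2] op 35.8
72.03060118942958 [533.86439832 115.54470412  72.03060119] [541.32821716 150.33143761  72.03060119] 35.57844036709277 centre [526.79430774 135.01707086  72.03060119]
pnp centre [527.80433961 131.99074277  71.53125382]
[506.97589382 110.3318077   56.        ]
[521.33821487 158.7711394   56.        ]
[547.30473126 152.67539285  56.        ]
[538.93754703 104.85246326  56.        ]
```

Both views agree that the cartridge is over the mouth, about 2 mm too far in dock +y. I'll correct that and go down.

play_rows(
  motion="0 0.001 0.003 0 0.3;0 0.001 0.006 0 0.3;0 0 0.008 0 0.3;0 0 0.008 0 0.3;0 0 0.006 0 0.3;0 0 0.005 0 0.3",
)

```text
time_s: 10.97
position: [533.3, 127.9, 149.9]
tcp_rot: [3.127, -0.298, 0.018]
force: [-0.0, -0.8, -0.3]
opening: 35.2
```

Run:
```python
from h import *
tell(3); d=arm.snapshot("scene"); crop(d["img"],310,120,450,290,4,"s9d.png");
```

```text
10.97 tcp [533.3 127.9 149.9] grasp [533.9 127.8  95.9] z [ 0.012 -0.002 -1.   ] jaw -100.9 q [-0.57  0.88  0.44  1.94 -0.77  0.48 -1.34] dq2 0.101 F [-0.  -0.8 -0.3] op 35.2
11.02 tcp [532.8 127.8 149. ] grasp [533.4 127.7  95. ] z [ 0.01  -0.002 -1.   ] jaw -100.9 q [-0.57  0.88  0.44  1.94 -0.77  0.48 -1.34] dq2 -0.011 F [ 0.1 -0.5 -1.7] op 35.8
11.07 tcp [533.1 127.8 149.6] grasp [533.7 127.7  95.6] z [ 0.011 -0.002 -1.   ] jaw -100.9 q [-0.57  0.88  0.44  1.94 -0.77  0.48 -1.34] dq2 -0.019 F [-0.1  0.6 -0.9] op 35.6
```

View pics/s9d.png

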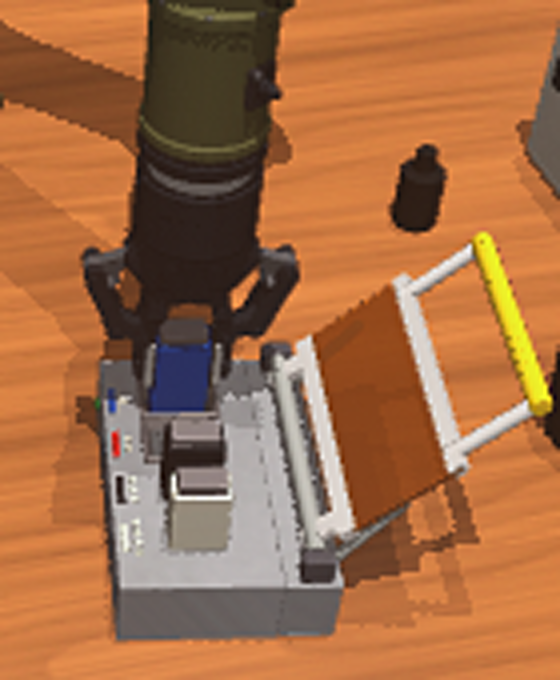

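play_rows(
  motion="0 0 0.004 0 0.3;0 0 0.005 0 0.3;0 0 0.004 0 0.3;0 0 0.003 0 0.3",
)

```text
time_s: 11.45
position: [532.8, 128.1, 133.4]
tcp_rot: [3.127, -0.298, 0.016]
force: [-1.5, 0.1, 1.2]
opening: 35.4
```

Run:
```python
from h import *
tell(3)
```

```text
11.45 tcp [532.8 128.1 133.4] grasp [533.3 128.   79.4] z [ 0.01  -0.001 -1.   ] jaw -100.9 q [-0.55  0.9   0.4   1.95 -0.79  0.44 -1.32] dq2 0.055 F [-1.5  0.1  1.2] op 35.4
11.5 tcp [532.8 128.1 133.4] grasp [533.3 128.   79.4] z [ 0.01  -0.001 -1.   ] jaw -100.9 q [-0.55  0.9   0.4   1.95 -0.79  0.44 -1.32] dq2 -0.007 F [-1.6  0.3  0. ] op 35.7
11.55 tcp [532.7 128.1 133.5] grasp [533.3 128.   79.5] z [ 0.01  -0.001 -1.   ] jaw -100.9 q [-0.55  0.9   0.4   1.95 -0.79  0.44 -1.32] dq2 -0.003 F [-1.4  0.2 -1.9] op 35.6
```

Contact came at TCP z 133.4, 20.1 mm above the grasp height on the table, so it is on the pocket floor. Releasing.

play_rows(
  motion="0 0 0 0 0.65;0 0 0 0 0.65;0 0 0 0 0.65;0 0 -0.002 0 0.65;0 0 -0.004 0 0.65",
)

```text
time_s: 11.97
position: [535.3, 127.4, 139.9]
tcp_rot: [3.126, -0.299, 0.025]
force: [0.6, 0.3, -0.4]
opening: 55.4
```

Run:
```python
from h import *
tell(2); d=arm.snapshot("wrist"); cv2.imwrite("pics/w10.png",d["img"])
d=arm.snapshot("scene"); crop(d["img"],310,120,450,290,4,"s10d.png");
```

```text
11.97 tcp [535.3 127.4 139.9] grasp [536.1 127.3  85.9] z [ 0.016 -0.002 -1.   ] jaw -100.9 q [-0.56  0.89  0.42  1.94 -0.78  0.45 -1.33] dq2 -0.074 F [ 0.6  0.3 -0.4] op 55.4
12.02 tcp [535.7 127.4 140.7] grasp [536.6 127.3  86.8] z [ 0.017 -0.002 -1.   ] jaw -100.9 q [-0.56  0.89  0.42  1.94 -0.78  0.46 -1.33] dq2 0.0 F [-0.4 -0.1  0.4] op 55.7
```

View pics/w10.png

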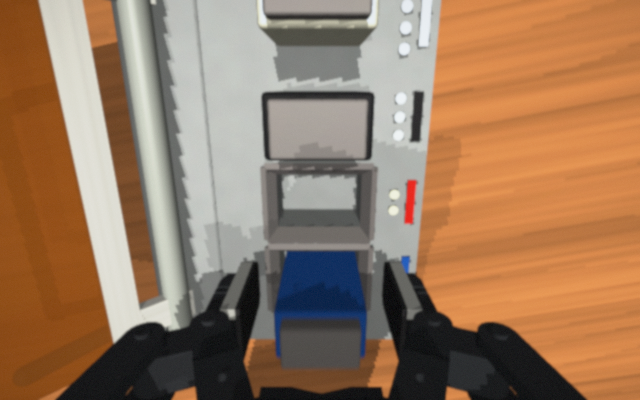

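View pics/s10d.png

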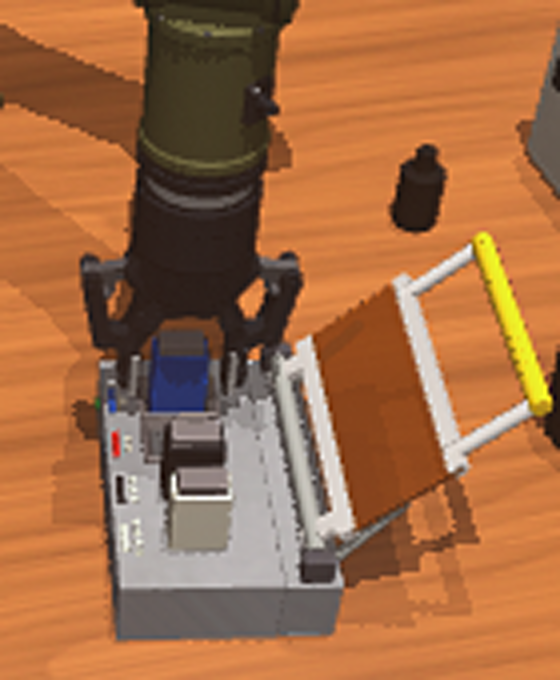

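Blue has been released and sits in pocket one, with the fingers clear on both sides. I'll rise and check.

play_rows(
  motion="0 0 -0.008 0 0.65;0 0 -0.015 0 0.65;0 0 -0.02 0 0.65;0 0 -0.025 0 0.75;0 0 -0.02 0 0.75;0 0 -0.01 0 0.75;0 0 -0.005 0 0.75;0 0 -0.002 0 0.75",
)

```text
time_s: 12.78
position: [532.6, 127.3, 252.5]
tcp_rot: [3.126, -0.301, 0.023]
force: [0.2, 0.1, -0.3]
opening: 63.9
```

Run:
```python
from h import *
import pickle
tell(2); d=arm.snapshot("wrist"); pickle.dump(d,open("w11.pkl","wb")); crop(d["img"],220,120,420,290,4,"w11.png")
d=arm.snapshot("scene"); pickle.dump(d,open("s11.pkl","wb"));crop(d["img"],310,160,450,290,5,"s11d.png");
```

```text
12.78 tcp [532.6 127.3 252.5] grasp [533.4 127.2 198.5] z [ 0.014 -0.002 -1.   ] jaw -101.0 q [-0.67  0.74  0.61  1.89 -0.63  0.7  -1.45] dq2 -0.046 F [ 0.2  0.1 -0.3] op 63.9
12.83 tcp [532.7 127.3 252.4] grasp [533.5 127.2 198.4] z [ 0.014 -0.002 -1.   ] jaw -101.0 q [-0.67  0.74  0.61  1.89 -0.63  0.7  -1.45] dq2 0.026 F [ 0.3 -0.1 -0.7] op 63.9
```

View pics/w11.png

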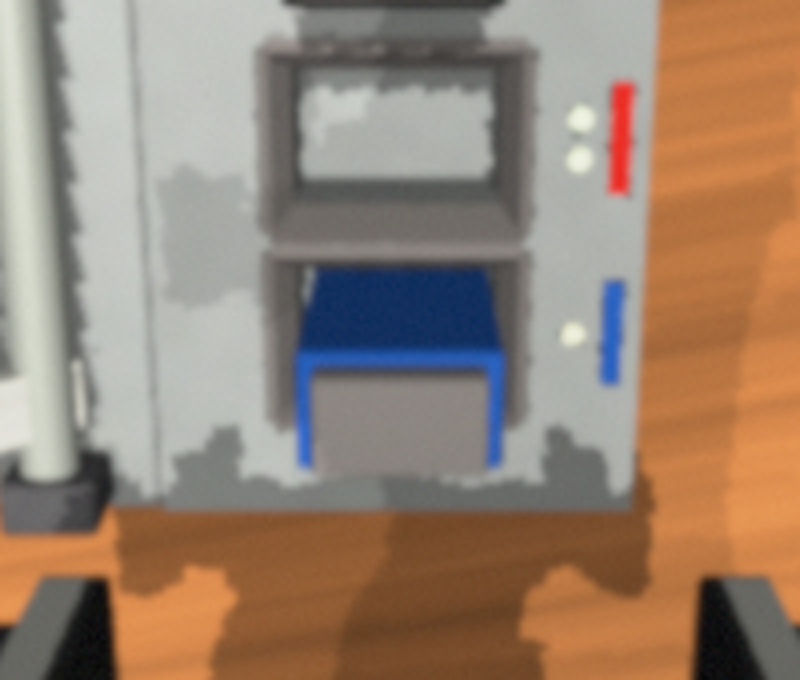

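View pics/s11d.png

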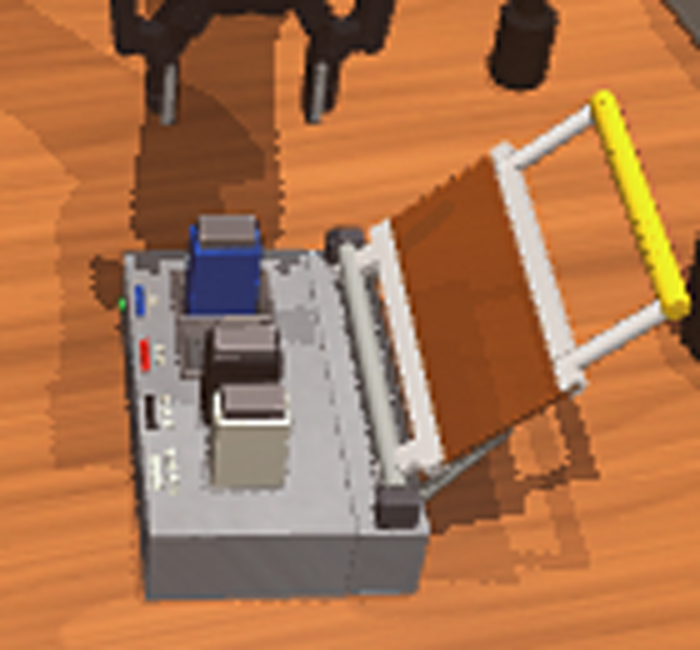

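```bash
cat > m5.py <<'E'
from h import *
import pickle
def quad(d,c,z,x0,y0,sc,n=""):
    P=np.array([onz(d,x0+(p[0]+.5)/sc-.5,y0+(p[1]+.5)/sc-.5,z) for p in c]);print(n,P.mean(0).round(1),[np.linalg.norm(P[i]-P[(i+1)%4]).round(1) for i in range(4)],[np.degrees(np.arctan2(*(P[(i+1)%4]-P[i])[[1,0]])).round(1) for i in range(4)]); return P
E
python3 - <<'E'
from m5 import *
w=pickle.load(open("w11.pkl","rb"));s=pickle.load(open("s11.pkl","rb"))
quad(w,[(313,374),(487,375),(488,470),(316,473)],105,220,120,4,"cap w")
quad(s,[(203,216),(256,218),(258,243),(198,243)],105,310,160,5,"cap s")
quad(w,[(258,45),(535,45),(525,248),(268,245)],56,220,120,4,"p2 rim")
P=quad(w,[(572,334),(580,138),(628,138),(612,332)],50,220,120,4,"marks")
print(P.round(1))
E
```

```text
cap w [527.8 128.8 105. ] [np.float64(28.8), np.float64(17.1), np.float64(29.2), np.float64(17.8)] [np.float64(-101.3), np.float64(170.7), np.float64(80.2), np.float64(-10.5)]
cap s [530.6 129.7 105. ] [np.float64(27.6), np.float64(19.1), np.float64(30.9), np.float64(21.0)] [np.float64(74.7), np.float64(-14.1), np.float64(-102.1), np.float64(156.8)]
p2 rim [564.7 122.7  56. ] [np.float64(52.1), np.float64(39.4), np.float64(50.6), np.float64(38.8)] [np.float64(-100.9), np.float64(167.9), np.float64(78.4), np.float64(-9.9)]
marks [538.1  86.7  50. ] [np.float64(40.5), np.float64(9.4), np.float64(40.1), np.float64(8.2)] [np.float64(-11.0), np.float64(-100.9), np.float64(167.2), np.float64(82.1)]
[[519.   95.   50. ]
 [558.7  87.2  50. ]
 [557.   78.   50. ]
 [517.9  86.8  50. ]]
```

Blue is confirmed: the cap centre triangulates to (528,129) at z≈103–105, so it is seated. Now the small red cartridge.

Run:
```python
from h import *
gog([536,-177.8,190],91)
```

```text
12.93 tcp [532.1 127.4 250.9] grasp [532.7 127.2 196.9] z [ 0.012 -0.003 -1.   ] jaw -101.0 q [-0.67  0.74  0.61  1.89 -0.63  0.7  -1.45] dq2 0.014 F [-0.6  0.1 -0.1] op 64.1
cur jaw az -101.0 shift [0.0613 0.2988 0.0078] turn -11.987666024139457 q7 -1.45
```

play_rows(
  motion="0.003 0.015 0 0 0.75;0.006 0.029 0 0 0.75;0.008 0.039 0.001 0 0.75;0.008 0.039 0.001 0 0.75;0.008 0.039 0.001 0 0.75;0.008 0.039 0.001 0 0.75;0.008 0.039 0.001 0 0.75;0.006 0.029 0.001 0 0.75;0.004 0.02 0.001 0 0.75;0.002 0.01 0 0 0.75",
)

```text
time_s: 13.77
position: [533.8, -182.4, 231.2]
tcp_rot: [-3.128, 0.278, 0.012]
force: [0.5, -0.1, 0.4]
opening: 64.1
```

play_rows(
  motion="0 0 0 -3 0.75;0 0 0 -5 0.75;0 0 0 -3 0.75;0 0 0 -1 0.75",
)

```text
time_s: 14.1
position: [530.3, -189.0, 226.7]
tcp_rot: [-3.14, -0.047, 0.025]
force: [-0.3, -0.6, -0.2]
opening: 63.8
```

Run:
```python
from h import *
import pickle
tell(2);gog([536,-177.8,110],91); d=arm.snapshot("wrist"); cv2.imwrite("pics/w12.png",d["img"]); pickle.dump(d,open("w12.pkl","wb"))
```

```text
14.1 tcp [ 530.3 -189.   226.7] grasp [ 529.5 -189.   172.7] z [-0.016  0.001 -1.   ] jaw -88.3 q [ 0.    0.77  0.45  1.84 -0.5   0.67 -0.79] dq2 0.008 F [-0.3 -0.6 -0.2] op 63.8
14.15 tcp [ 530.2 -189.   226.6] grasp [ 529.3 -189.   172.7] z [-0.016  0.001 -1.   ] jaw -88.3 q [ 0.    0.77  0.45  1.84 -0.5   0.67 -0.79] dq2 -0.004 F [-0.3 -0.4  0.3] op 63.9
14.15 tcp [ 530.2 -189.   226.6] grasp [ 529.3 -189.   172.7] z [-0.016  0.001 -1.   ] jaw -88.3 q [ 0.    0.77  0.45  1.84 -0.5   0.67 -0.79] dq2 -0.004 F [-0.3 -0.4  0.3] op 63.9
cur jaw az -88.3 shift [ 0.008  -0.0109  0.0625] turn 0.7010010110836902 q7 -0.79
```

View pics/w12.png

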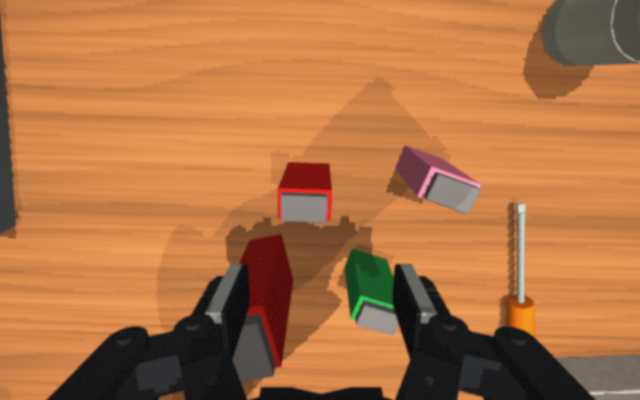

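The red cap is at (304,207), between the fingers and pointing ahead. Big red and green are behind and clear.

Run:
```python
from m5 import *
w=pickle.load(open("w12.pkl","rb")); crop(w["img"],265,150,345,230,8,"w12c.png")
```

```text
(no output)
```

View pics/w12c.png

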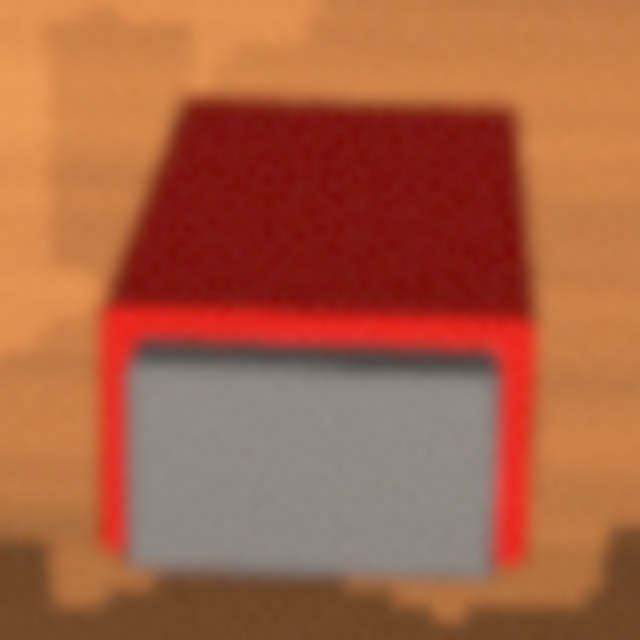

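Run:
```python
from m5 import *
w=pickle.load(open("w12.pkl","rb"))
quad(w,[(133,360),(498,368),(490,574),(126,568)],85,265,150,8,"red")
gog([535.5,-178,60],90.5)
```

```text
red [ 534.8 -177.7   85. ] [np.float64(28.9), np.float64(17.7), np.float64(29.6), np.float64(17.8)] [np.float64(-89.5), np.float64(-180.0), np.float64(90.8), np.float64(-2.2)]
14.2 tcp [ 530.4 -188.7  226.9] grasp [ 529.6 -188.7  172.9] z [-0.016  0.001 -1.   ] jaw -88.4 q [ 0.    0.77  0.45  1.84 -0.5   0.67 -0.8 ] dq2 -0.005 F [-0.2  0.4  0.1] op 64.0
cur jaw az -88.4 shift [ 0.0079 -0.0104  0.1128] turn 1.1060387411927763 q7 -0.8
```

play_rows(
  motion="0.002 -0.003 0.005 0.5 0.75;0.003 -0.004 0.01 0.5 0.75;0.002 -0.003 0.015 0 0.75;0.001 0 0.02 0 0.75;0 0 0.02 0 0.75;0 0 0.015 0 0.75;0 0 0.01 0 0.75;0 0 0.005 0 0.75",
)

```text
time_s: 14.87
position: [539.5, -172.0, 117.7]
tcp_rot: [-3.139, -0.009, 0.024]
force: [-0.3, 0.4, 0.0]
opening: 64.0
```

Run:
```python
from h import *
tell(3);gog([535.5,-178,60],90.5); d=arm.snapshot("wrist"); cv2.imwrite("pics/w13.png",d["img"])
```

```text
14.87 tcp [ 539.5 -172.   117.7] grasp [ 538.6 -171.9   63.7] z [-0.015  0.002 -1.   ] jaw -89.7 q [ 0.04  0.93  0.32  1.87 -0.61  0.45 -0.76] dq2 0.112 F [-0.3  0.4  0. ] op 64.0
14.92 tcp [ 539.1 -171.7  117.2] grasp [ 538.2 -171.5   63.2] z [-0.016  0.003 -1.   ] jaw -89.7 q [ 0.04  0.93  0.32  1.87 -0.61  0.45 -0.76] dq2 -0.034 F [-0.1  0.5 -0.9] op 64.4
14.97 tcp [ 539.5 -172.2  118.5] grasp [ 538.6 -172.1   64.5] z [-0.015  0.003 -1.   ] jaw -89.7 q [ 0.04  0.93  0.32  1.87 -0.61  0.45 -0.76] dq2 -0.037 F [-0.3  0.5  0.9] op 64.1
14.97 tcp [ 539.5 -172.2  118.5] grasp [ 538.6 -172.1   64.5] z [-0.015  0.003 -1.   ] jaw -89.7 q [ 0.04  0.93  0.32  1.87 -0.61  0.45 -0.76] dq2 -0.037 F [-0.3  0.5  0.9] op 64.1
cur jaw az -89.7 shift [-0.0031  0.0059  0.0045] turn -0.1714825177638204 q7 -0.76
```

View pics/w13.png

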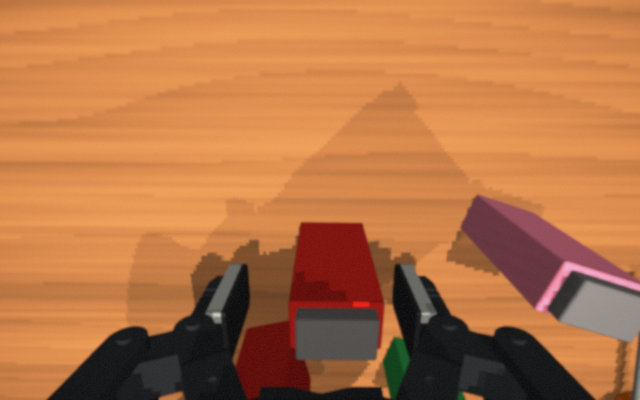

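play_rows(
  motion="-0.002 0.003 0.002 0 0.75;-0.002 0.003 0.003 0 0.75;0 0 0.001 0 0.75;0 0 0 0 0.3;0 0 0 0 0.3;0 0 0 0 0.3;0 0 0 0 0.3;0 0 0 0 0.3",
)

```text
time_s: 15.68
position: [537.5, -181.2, 116.9]
tcp_rot: [3.14, 0.006, -0.01]
force: [0.3, 0.4, -1.4]
opening: 35.2
```

Run:
```python
from h import *
tell(3); d=arm.snapshot("wrist"); crop(d["img"],250,200,390,370,4,"w14.png")
```

```text
15.68 tcp [ 537.5 -181.2  116.9] grasp [ 537.1 -181.3   62.9] z [-0.006 -0.002 -1.   ] jaw -89.8 q [ 0.06  0.93  0.31  1.88 -0.61  0.44 -0.74] dq2 -0.002 F [ 0.3  0.4 -1.4] op 35.2
15.73 tcp [ 537.5 -181.2  116.9] grasp [ 537.1 -181.3   62.9] z [-0.006 -0.002 -1.   ] jaw -89.8 q [ 0.06  0.93  0.31  1.88 -0.61  0.44 -0.74] dq2 0.001 F [ 0.6 -0.2 -0.2] op 35.2
15.78 tcp [ 537.4 -181.2  116.9] grasp [ 537.1 -181.3   62.9] z [-0.006 -0.002 -1.   ] jaw -89.8 q [ 0.06  0.93  0.31  1.88 -0.61  0.44 -0.74] dq2 0.001 F [-0.4 -0.4 -0.1] op 35.7
```

View pics/w14.png

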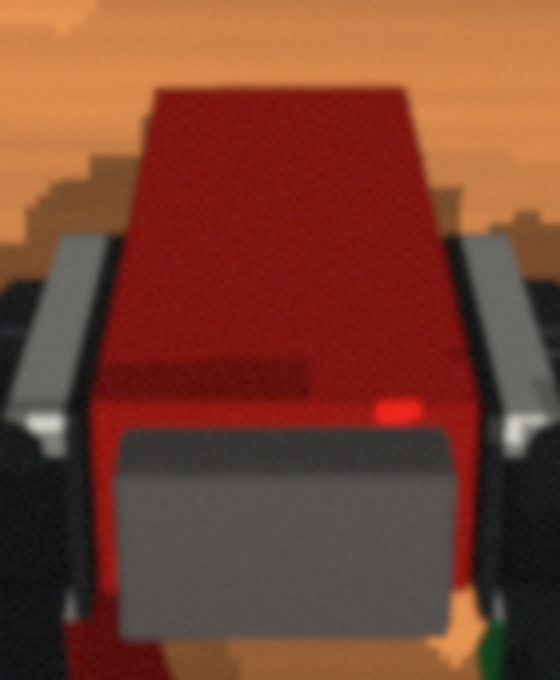

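Run:
```python
from pnp import *
s=tell(); d=arm.snapshot("wrist")
inhand(d,s,[(155,88),(405,88),(92,402),(481,402),(117,476),(456,473),(120,640),(447,636)],250,200,4)
```

```text
15.83 tcp [ 537.4 -181.1  116.8] grasp [ 537.1 -181.2   62.8] z [-0.007 -0.002 -1.   ] jaw -89.8 q [ 0.06  0.93  0.31  1.88 -0.61  0.44 -0.74] dq2 0.002 F [-0.7  0.  -1.2] op 35.4
resid px 0.57
underside world [ 533.  -180.7   -1.5] cart up world [ 0.003 -0.009  1.   ] in tool: pos [ -3.7  -0.7 118.3] down [ 0.003 -0.01   1.   ]
```

play_rows(
  motion="0 0 -0.005 0 0.3;0 0 -0.015 0 0.3;0 0 -0.025 0 0.3;0 0 -0.025 0 0.3;0 0 -0.025 0 0.3;0 0 -0.012 0 0.3;0 0 -0.006 0 0.3;0 0 -0.003 0 0.3",
  force=40,
)

```text
time_s: 16.55
position: [536.8, -180.4, 237.8]
tcp_rot: [-3.141, -0.005, 0.018]
force: [-0.1, -0.0, -0.6]
opening: 35.7
```

Run:
```python
from h import *
tell(3); gog([565.8+3,121.7,190],79.1)
d=arm.snapshot("scene"); crop(d["img"],180,120,320,260,4,"s15.png")
```

```text
16.55 tcp [ 536.8 -180.4  237.8] grasp [ 536.1 -180.3  183.9] z [-0.012  0.    -1.   ] jaw -89.8 q [-0.03  0.76  0.47  1.82 -0.5   0.7  -0.83] dq2 -0.059 F [-0.1 -0.  -0.6] op 35.7
16.6 tcp [ 536.9 -180.4  238. ] grasp [ 536.3 -180.4  184. ] z [-0.011  0.    -1.   ] jaw -89.8 q [-0.03  0.76  0.47  1.82 -0.51  0.7  -0.83] dq2 0.027 F [-0.4  0.8  0.2] op 35.9
16.65 tcp [ 536.6 -180.2  237. ] grasp [ 535.9 -180.2  183. ] z [-0.012  0.001 -1.   ] jaw -89.8 q [-0.03  0.76  0.47  1.82 -0.51  0.7  -0.83] dq2 0.025 F [ 0.3  1.1 -1.4] op 35.4
16.65 tcp [ 536.6 -180.2  237. ] grasp [ 535.9 -180.2  183. ] z [-0.012  0.001 -1.   ] jaw -89.8 q [-0.03  0.76  0.47  1.82 -0.51  0.7  -0.83] dq2 0.025 F [ 0.3  1.1 -1.4] op 35.4
cur jaw az -89.8 shift [ 0.0338 -0.3018 -0.0072] turn 11.086967797470038 q7 -0.83
```

View pics/s15.png

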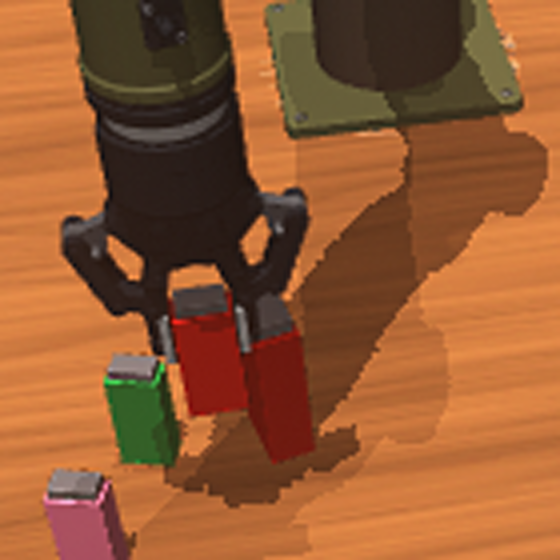

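Red is lifted and hangs upright. Moving to pocket two.

play_rows(
  motion="0.0015 -0.015 -0.001 1 0.3;0.003 -0.03 -0.002 1 0.3;0.004 -0.039 -0.002 1 0.3;0.003 -0.039 -0.002 1 0.3;0.002 -0.039 -0.002 1 0.3;0.001 -0.039 -0.002 1 0.3;0.001 -0.037 -0.002 1 0.3;0 -0.03 -0.002 1 0.3;0 -0.02 -0.001 1 0.3;0 -0.01 0 1 0.3",
)

```text
time_s: 17.53
position: [571.1, 124.5, 237.9]
tcp_rot: [3.12, -0.3, -0.055]
force: [-0.4, 1.5, -0.6]
opening: 35.5
```

Run:
```python
from h import *
tell(6); gog([569.2,121.2,150],79.1)
```

```text
17.53 tcp [571.1 124.5 237.9] grasp [569.2 124.3 184. ] z [-0.036 -0.004 -0.999] jaw -101.0 q [-0.62  0.82  0.61  1.75 -0.62  0.81 -1.47] dq2 0.107 F [-0.4  1.5 -0.6] op 35.5
17.58 tcp [571.  126.9 237.3] grasp [569.  126.8 183.3] z [-0.037 -0.002 -0.999] jaw -100.8 q [-0.62  0.82  0.61  1.75 -0.62  0.81 -1.47] dq2 -0.012 F [ 0.6  2.4 -1.6] op 35.8
17.63 tcp [570.8 124.  237.5] grasp [568.8 123.8 183.6] z [-0.037 -0.004 -0.999] jaw -100.9 q [-0.62  0.82  0.61  1.75 -0.62  0.81 -1.46] dq2 -0.02 F [ 0.8 -0.8 -0.6] op 35.4
17.68 tcp [570.9 121.1 238.1] grasp [568.9 120.8 184.2] z [-0.036 -0.006 -0.999] jaw -101.0 q [-0.62  0.82  0.61  1.75 -0.62  0.81 -1.46] dq2 -0.018 F [ 0.1  0.  -1.3] op 35.4
17.73 tcp [571.  119.1 238.7] grasp [569.1 118.8 184.8] z [-0.035 -0.007 -0.999] jaw -101.2 q [-0.62  0.82  0.61  1.75 -0.62  0.81 -1.46] dq2 -0.016 F [ 0.  -1.8 -0.2] op 35.5
17.78 tcp [571.2 118.1 239.1] grasp [569.3 117.7 185.2] z [-0.035 -0.007 -0.999] jaw -101.3 q [-0.61  0.82  0.62  1.75 -0.62  0.81 -1.46] dq2 -0.011 F [ 1.  -0.8  0.2] op 35.6
17.78 tcp [571.2 118.1 239.1] grasp [569.3 117.7 185.2] z [-0.035 -0.007 -0.999] jaw -101.3 q [-0.61  0.82  0.62  1.75 -0.62  0.81 -1.46] dq2 -0.011 F [ 1.  -0.8  0.2] op 35.6
cur jaw az -101.3 shift [ 0.0004 -0.0039  0.0351] turn -0.4138888772778273 q7 -1.46
```

Run:
```python
from h import *
import pickle
s=tell(); d=arm.snapshot("wrist"); cv2.imwrite("pics/w16.png",d["img"]); crop(d["img"],240,110,400,380,2.2,"w16c.png")
M=R.from_rotvec(s["tcp_rot"]).as_matrix(); u=s["position"]+M@[-3.7,-.7,118]; print("underside",u.round(1)); go(s["position"]+[565.7-u[0],121.8-u[1],-45],79.1,s)
```

```text
17.78 tcp [571.2 118.1 239.1] grasp [569.3 117.7 185.2] z [-0.035 -0.007 -0.999] jaw -101.3 q [-0.61  0.82  0.62  1.75 -0.62  0.81 -1.46] dq2 -0.011 F [ 1.  -0.8  0.2] op 35.6
underside [563.6 118.7 121.3]
cur jaw az -101.3 shift [ 0.0029 -0.0041  0.0449] turn -0.4138888772778273 q7 -1.46
```

View pics/w16.png

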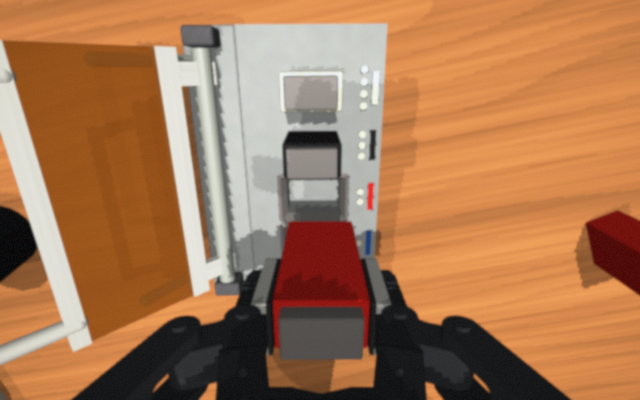

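play_rows(
  motion="0.001 -0.002 0.004 -0.4 0.3;0.002 -0.002 0.01 0 0.3;0 0 0.012 0 0.3;0 0 0.01 0 0.3;0 0 0.005 0 0.3;0 0 0.003 0 0.3",
)

```text
time_s: 18.33
position: [574.5, 114.4, 192.1]
tcp_rot: [3.114, -0.313, -0.05]
force: [0.0, 1.0, -0.4]
opening: 35.2
```

Run:
```python
from h import *
s=tell(5); d=arm.snapshot("wrist"); cv2.imwrite("pics/w17.png",d["img"]); crop(d["img"],240,110,400,260,4,"w17c.png")
d=arm.snapshot("scene"); crop(d["img"],310,120,450,270,4,"s17.png")
s=tell()
M=R.from_rotvec(s["tcp_rot"]).as_matrix(); u=s["position"]+M@[-3.7,-.7,118]; print("underside",u.round(1)); go(s["position"]+[565.7-u[0],121.8-u[1],-45],79.1,s)
```

```text
18.33 tcp [574.5 114.4 192.1] grasp [572.8 114.  138.1] z [-0.033 -0.008 -0.999] jaw -101.5 q [-0.58  0.88  0.56  1.78 -0.67  0.72 -1.42] dq2 0.063 F [ 0.   1.  -0.4] op 35.2
18.38 tcp [574.2 114.5 191.7] grasp [572.3 114.  137.7] z [-0.034 -0.008 -0.999] jaw -101.5 q [-0.58  0.88  0.56  1.78 -0.67  0.72 -1.42] dq2 -0.016 F [-0.5 -0.6 -1. ] op 35.3
18.43 tcp [574.4 114.6 192.4] grasp [572.6 114.2 138.4] z [-0.033 -0.008 -0.999] jaw -101.5 q [-0.58  0.88  0.56  1.78 -0.67  0.72 -1.42] dq2 -0.019 F [-0.8  1.  -0.8] op 35.4
18.48 tcp [574.8 114.8 193. ] grasp [573.1 114.3 139.1] z [-0.032 -0.008 -0.999] jaw -101.5 q [-0.58  0.88  0.56  1.78 -0.67  0.72 -1.42] dq2 -0.014 F [ 0.4 -0.3 -0.7] op 35.3
18.53 tcp [575.1 114.9 193.5] grasp [573.4 114.5 139.5] z [-0.031 -0.008 -0.999] jaw -101.4 q [-0.58  0.88  0.56  1.78 -0.67  0.72 -1.42] dq2 -0.008 F [ 0.2  0.8 -1.2] op 35.2
18.63 tcp [575.3 115.1 193.8] grasp [573.6 114.6 139.9] z [-0.03  -0.008 -1.   ] jaw -101.4 q [-0.58  0.88  0.56  1.78 -0.67  0.72 -1.42] dq2 -0.001 F [ 0.3  0.2 -1.6] op 35.5
underside [568.2 115.6  76. ]
cur jaw az -101.4 shift [-0.0024 -0.0062  0.045 ] turn -0.5335979936725153 q7 -1.42
```

View pics/w17c.png

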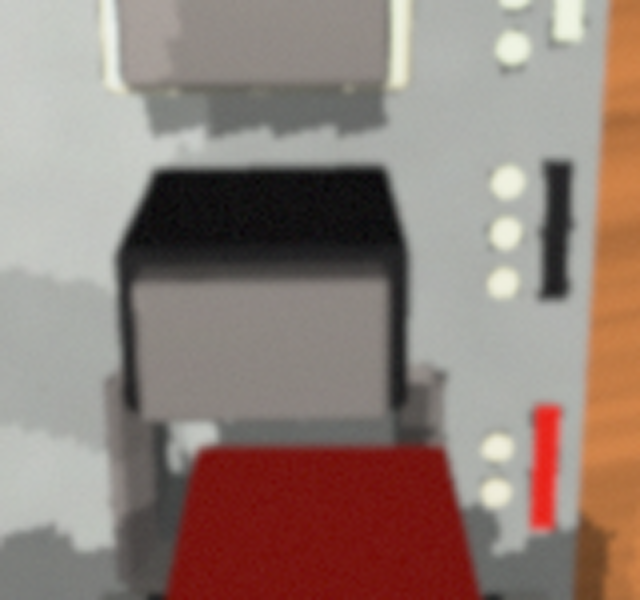

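View pics/s17.png

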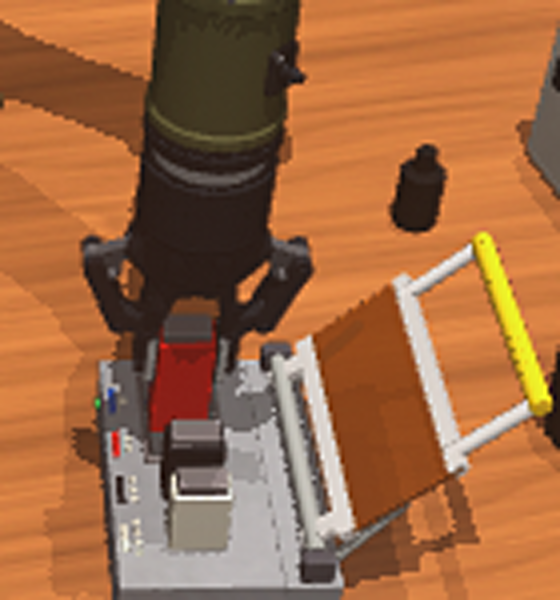

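play_rows(
  motion="-0.001 -0.002 0 -0.5 0.3;-0.001 -0.003 0.002 0 0.3;0 -0.001 0.002 0 0.3",
)

```text
time_s: 18.88
position: [575.1, 121.9, 191.2]
tcp_rot: [3.118, -0.297, -0.041]
force: [0.3, 0.3, -1.2]
opening: 35.0
```

Run:
```python
from h import *
s=tell(4); d=arm.snapshot("wrist"); cv2.imwrite("pics/w18.png",d["img"]); crop(d["img"],240,110,400,260,4,"w18c.png")
s=tell()
M=R.from_rotvec(s["tcp_rot"]).as_matrix(); u=s["position"]+M@[-3.7,-.7,118]; print("underside",u.round(1)); go(s["position"]+[565.7-u[0],121.8-u[1],-45],79.1,s)
u,v=np.array([.982,-.189,0]),np.array([.189,.982,0]); P=np.array([565.7,121.8,56])
print(((proj(d,[P+24.5*v+17.5*u,P-24.5*v+17.5*u,P-24.5*v-17.5*u,P+24.5*v-17.5*u])-[240,110])*4).round())
```

```text
18.88 tcp [575.1 121.9 191.2] grasp [573.6 121.5 137.2] z [-0.027 -0.007 -1.   ] jaw -100.9 q [-0.59  0.88  0.56  1.78 -0.67  0.72 -1.42] dq2 0.032 F [ 0.3  0.3 -1.2] op 35.0
18.93 tcp [575.  121.9 190.8] grasp [573.5 121.5 136.8] z [-0.028 -0.007 -1.   ] jaw -100.9 q [-0.59  0.88  0.56  1.78 -0.67  0.72 -1.42] dq2 0.003 F [-0.5  0.6 -0.5] op 35.5
18.98 tcp [575.  121.6 190.8] grasp [573.5 121.2 136.9] z [-0.028 -0.007 -1.   ] jaw -100.9 q [-0.59  0.88  0.56  1.78 -0.67  0.72 -1.42] dq2 -0.002 F [ 0.3 -0.6 -0.4] op 35.7
19.03 tcp [575.  121.2 190.9] grasp [573.5 120.8 136.9] z [-0.028 -0.008 -1.   ] jaw -100.9 q [-0.59  0.88  0.56  1.78 -0.67  0.72 -1.42] dq2 -0.003 F [ 0.4 -0.7  0.4] op 35.5
19.08 tcp [575. 121. 191.] grasp [573.5 120.6 137. ] z [-0.028 -0.008 -1.   ] jaw -100.9 q [-0.59  0.88  0.56  1.78 -0.67  0.72 -1.42] dq2 -0.0 F [ 0.6 -0.2 -0.4] op 35.4
underside [568.3 121.5  73.1]
cur jaw az -100.9 shift [-0.0014 -0.0004  0.045 ] turn -0.022827559550250953 q7 -1.42
[[161. 381.]
 [477. 379.]
 [469. 580.]
 [169. 581.]]
```

View pics/w18c.png

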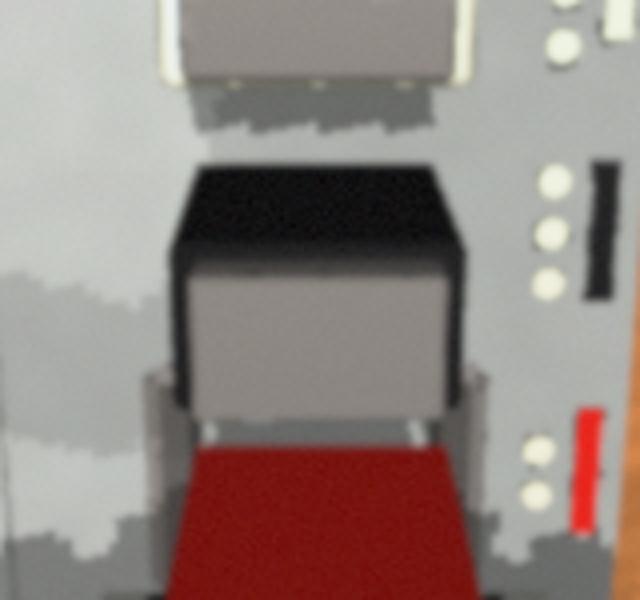

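play_rows(
  motion="-0.001 0 0.003 0 0.3;0 0 0.007 0 0.3;0 0 0.008 0 0.3;0 0 0.008 0 0.3;0 0 0.006 0 0.3;0 0 0.004 0 0.3",
)

```text
time_s: 19.58
position: [571.9, 120.7, 152.0]
tcp_rot: [3.117, -0.299, -0.045]
force: [-0.3, -0.7, -0.5]
opening: 35.2
```

Run:
```python
from h import *
s=tell(3); d=arm.snapshot("scene"); crop(d["img"],310,120,450,270,4,"s19.png")
s=tell()
M=R.from_rotvec(s["tcp_rot"]).as_matrix(); u=s["position"]+M@[-3.7,-.7,118]; print("underside",u.round(1))
```

```text
19.58 tcp [571.9 120.7 152. ] grasp [570.3 120.3  98. ] z [-0.03  -0.007 -1.   ] jaw -101.0 q [-0.56  0.93  0.51  1.8  -0.71  0.64 -1.38] dq2 0.079 F [-0.3 -0.7 -0.5] op 35.2
19.63 tcp [571.5 120.7 151.2] grasp [569.8 120.3  97.3] z [-0.031 -0.008 -0.999] jaw -100.9 q [-0.56  0.93  0.51  1.8  -0.71  0.64 -1.38] dq2 -0.014 F [-0.3 -0.  -1.2] op 35.5
19.68 tcp [571.8 120.7 152. ] grasp [570.1 120.3  98. ] z [-0.03  -0.007 -1.   ] jaw -101.0 q [-0.56  0.93  0.51  1.8  -0.71  0.64 -1.38] dq2 -0.019 F [-0.2  0.9 -0.3] op 35.7
19.73 tcp [572.2 120.6 152.6] grasp [570.6 120.2  98.6] z [-0.029 -0.007 -1.   ] jaw -101.0 q [-0.56  0.93  0.51  1.8  -0.71  0.64 -1.38] dq2 -0.016 F [ 1.2  0.8 -0.4] op 35.3
underside [565.3 121.1  34.7]
```

View pics/s19.png

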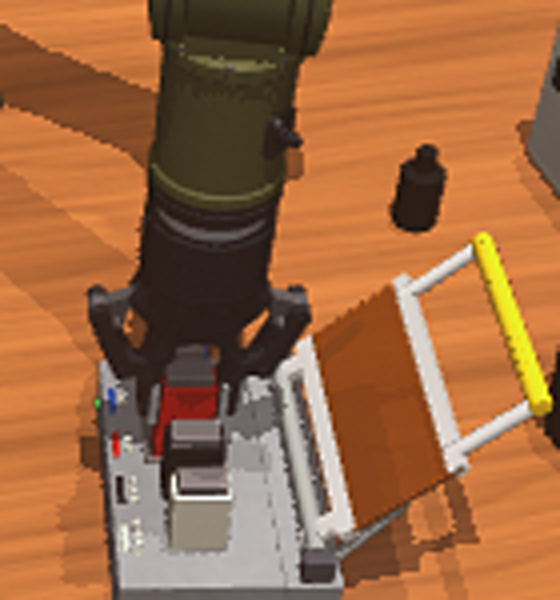

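play_rows(
  motion="0 0 0.004 0 0.3;0 0 0.005 0 0.3;0 0 0.005 0 0.3;0 0 0.003 0 0.3",
)

```text
time_s: 20.07
position: [572.6, 120.4, 136.4]
tcp_rot: [3.118, -0.299, -0.041]
force: [-7.4, 0.5, 40.0]
opening: 35.3
```

Run:
```python
from h import *
s=tell(3)
```

```text
20.07 tcp [572.6 120.4 136.4] grasp [571.1 120.1  82.4] z [-0.027 -0.006 -1.   ] jaw -101.0 q [-0.55  0.95  0.48  1.81 -0.73  0.6  -1.37] dq2 -0.005 F [-7.4  0.5 40. ] op 35.3
20.12 tcp [572.5 120.4 136.6] grasp [571.  120.1  82.6] z [-0.027 -0.006 -1.   ] jaw -101.0 q [-0.55  0.95  0.48  1.81 -0.73  0.61 -1.37] dq2 -0.001 F [-2.4  0.8  4.8] op 35.5
20.17 tcp [572.4 120.4 136.6] grasp [571.  120.1  82.6] z [-0.027 -0.006 -1.   ] jaw -101.0 q [-0.55  0.95  0.48  1.81 -0.73  0.6  -1.37] dq2 -0.001 F [-1.1 -0.   5.5] op 35.2
```

The pocket floor was reached (TCP z 136.5, Fz positive). Releasing red.

play_rows(
  motion="0 0 0 0 0.65;0 0 0 0 0.65;0 0 0 0 0.65;0 0 -0.002 0 0.65;0 0 -0.004 0 0.65;0 0 -0.008 0 0.65;0 0 -0.015 0 0.65;0 0 -0.02 0 0.65;0 0 -0.02 0 0.65;0 0 -0.015 0 0.65",
)

```text
time_s: 21.0
position: [574.0, 120.4, 222.7]
tcp_rot: [3.116, -0.301, -0.047]
force: [0.2, 1.3, -0.5]
opening: 55.1
```

play_rows(
  motion="0 0 -0.015 0 0.65;0 0 -0.01 0 0.65;0 0 -0.005 0 0.65;0 0 -0.002 0 0.65",
)

```text
time_s: 21.33
position: [576.5, 120.4, 261.7]
tcp_rot: [3.117, -0.302, -0.036]
force: [-0.2, 0.3, 0.3]
opening: 55.4
```

Run:
```python
from h import *
import pickle
tell(3); d=arm.snapshot("wrist"); pickle.dump(d,open("w20.pkl","wb")); cv2.imwrite("pics/w20.png",d["img"])
d=arm.snapshot("scene"); pickle.dump(d,open("s20.pkl","wb"));crop(d["img"],320,160,460,290,5,"s20d.png");
```

```text
21.33 tcp [576.5 120.4 261.7] grasp [575.2 120.  207.7] z [-0.024 -0.007 -1.   ] jaw -101.0 q [-0.63  0.79  0.64  1.73 -0.59  0.85 -1.48] dq2 -0.041 F [-0.2  0.3  0.3] op 55.4
21.38 tcp [576.6 120.4 261.7] grasp [575.4 120.  207.7] z [-0.023 -0.007 -1.   ] jaw -101.1 q [-0.63  0.79  0.64  1.73 -0.59  0.85 -1.48] dq2 0.022 F [-0.2 -0.5  1.1] op 55.1
21.43 tcp [576.2 120.4 260.8] grasp [574.9 120.  206.8] z [-0.025 -0.007 -1.   ] jaw -101.1 q [-0.63  0.79  0.64  1.73 -0.59  0.85 -1.48] dq2 0.019 F [-0.5  0.1 -0.3] op 55.7
```

View pics/w20.png

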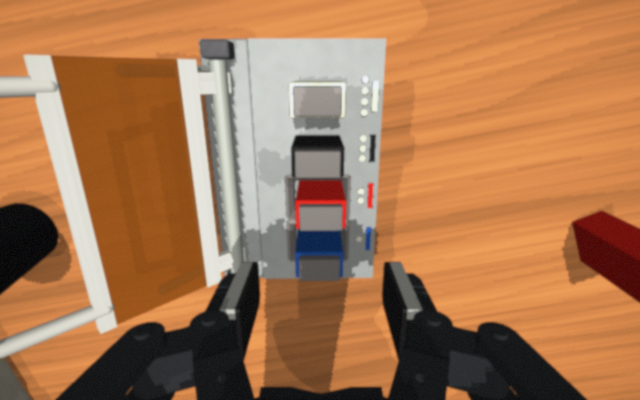

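View pics/s20d.png

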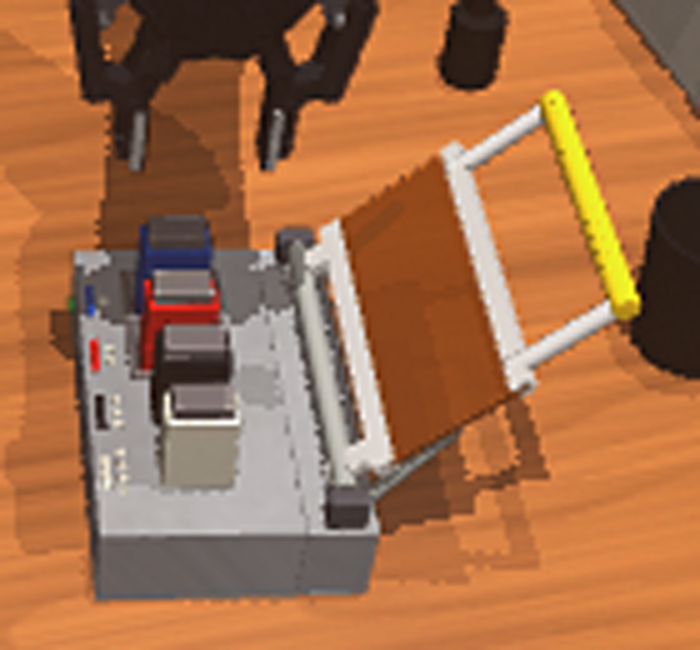

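Run:
```python
from m5 import *
w=pickle.load(open("w20.pkl","rb"));s=pickle.load(open("s20.pkl","rb"))
crop(w["img"],270,70,400,290,3.6,"w20c.png")
quad(s,[(155,273),(210,273),(217,298),(153,298)],105,320,160,5,"red s")
quad(s,[(152,220),(206,218),(211,243),(149,245)],105,320,160,5,"blue s")
quad(s,[(167,328),(225,327),(230,354),(164,354)],105,320,160,5,"black s")
P=np.array([.982,-.189]); 
for k in range(4): print(np.array([526.4,129.3])+40*k*P)
```

```text
red s [570.7 120.3 105. ] [np.float64(27.9), np.float64(18.1), np.float64(32.0), np.float64(18.2)] [np.float64(77.9), np.float64(-6.2), np.float64(-102.1), np.float64(160.7)]
blue s [531.8 129.7 105. ] [np.float64(28.3), np.float64(19.1), np.float64(32.1), np.float64(19.2)] [np.float64(81.1), np.float64(-9.5), np.float64(-99.4), np.float64(159.3)]
black s [609.2 115.2 105. ] [np.float64(28.7), np.float64(18.4), np.float64(32.1), np.float64(17.9)] [np.float64(79.2), np.float64(-10.0), np.float64(-102.2), np.float64(158.9)]
[526.4 129.3]
[565.68 121.74]
[604.96 114.18]
[644.24 106.62]
```

View pics/w20c.png

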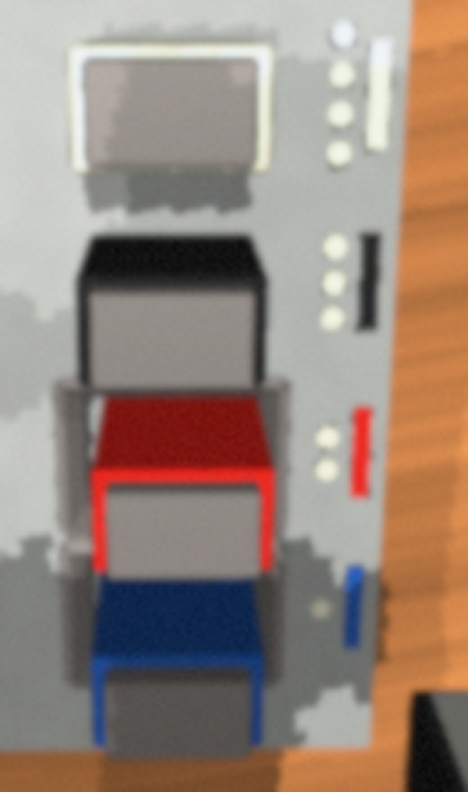

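Against the fixed black cartridge, red and blue measure at the same height within about 1 mm, so both are seated. The bar's middle comes out the same from dock geometry (620,299,173.5) as from triangulation (619,301,175). I'll go above it.

Run:
```python
from h import *
gog([620,299.4,235],79.1)
```

```text
21.53 tcp [575.7 120.5 259.8] grasp [574.2 120.1 205.8] z [-0.027 -0.008 -1.   ] jaw -101.0 q [-0.63  0.79  0.64  1.73 -0.59  0.85 -1.48] dq2 0.005 F [-0.6 -0.8 -0.2] op 55.9
cur jaw az -101.0 shift [ 0.0098 -0.1844 -0.0318] turn -0.14478202417683406 q7 -1.48
```

play_rows(
  motion="0 -0.008 -0.006 0 0.65;0.001 -0.016 -0.008 0 0.6;0.001 -0.024 -0.008 0 0.5;0.002 -0.028 -0.006 0 0.5;0.002 -0.028 -0.004 0 0.5;0.002 -0.028 -0.002 0 0.5;0.001 -0.022 -0.001 0 0.5;0.001 -0.014 0 0 0.5;0 -0.008 0 0 0.5;0 -0.004 0 0 0.5",
)

```text
time_s: 22.37
position: [619.8, 306.8, 287.6]
tcp_rot: [3.111, -0.306, -0.061]
force: [-0.1, -0.7, -0.4]
opening: 43.0
```

Run:
```python
from h import *
import pickle
tell(5); d=arm.snapshot("wrist"); pickle.dump(d,open("w21.pkl","wb")); cv2.imwrite("pics/w21.png",d["img"]); gog([620,299.4,175],79.1)
print(proj(d,[[550,312.8,173.5],[620,299.4,173.5],[690,286,173.5]]))
```

```text
22.37 tcp [619.8 306.8 287.6] grasp [617.7 306.2 233.7] z [-0.04  -0.011 -0.999] jaw -101.2 q [-0.83  0.91  0.69  1.34 -0.59  1.14 -1.83] dq2 0.059 F [-0.1 -0.7 -0.4] op 43.0
22.42 tcp [619.6 307.5 287.4] grasp [617.4 306.9 233.4] z [-0.041 -0.01  -0.999] jaw -101.2 q [-0.83  0.91  0.69  1.34 -0.59  1.14 -1.83] dq2 -0.016 F [0.1 1.5 0.4] op 42.2
22.47 tcp [619.7 305.7 287.6] grasp [617.5 305.1 233.7] z [-0.041 -0.011 -0.999] jaw -101.3 q [-0.83  0.91  0.69  1.34 -0.59  1.14 -1.83] dq2 -0.018 F [-0.4 -0.1 -0.3] op 42.7
22.52 tcp [620. 304. 288.] grasp [617.8 303.3 234.1] z [-0.04  -0.012 -0.999] jaw -101.4 q [-0.82  0.91  0.69  1.35 -0.59  1.14 -1.83] dq2 -0.014 F [-0.5 -0.2 -0.5] op 42.6
22.57 tcp [620.2 303.  288.4] grasp [618.  302.3 234.4] z [-0.04  -0.013 -0.999] jaw -101.5 q [-0.82  0.91  0.69  1.35 -0.59  1.14 -1.83] dq2 -0.01 F [-0.4 -0.1  0.1] op 42.6
22.62 tcp [620.4 302.6 288.6] grasp [618.2 302.  234.7] z [-0.04  -0.013 -0.999] jaw -101.5 q [-0.82  0.91  0.69  1.35 -0.59  1.14 -1.83] dq2 -0.004 F [-0.4 -0.2  0.6] op 42.6
cur jaw az -101.5 shift [0.0044 0.0009 0.0596] turn -0.596136183873341 q7 -1.83
[[323.59903224 328.42713513]
 [322.77786846 228.07342284]
 [321.7163186   98.34233761]]
```

View pics/w21.png

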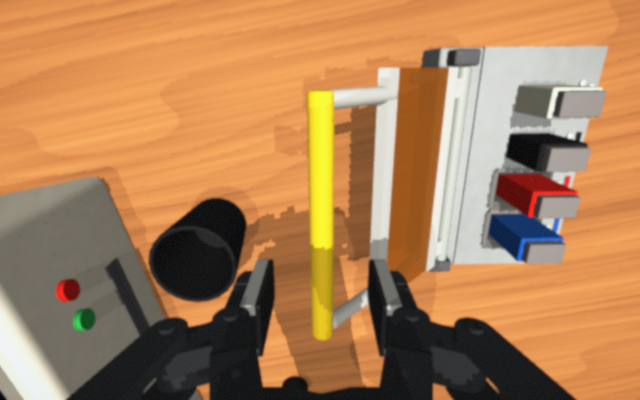

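The bar runs straight down the picture at u≈321, centred between the fingers, with its ends at v 92 and 338. Going down over it.

play_rows(
  motion="0.001 0 0.003 -0.5 0.5;0.001 0 0.008 0 0.5;0.001 0 0.012 0 0.5;0.001 0 0.012 0 0.5;0 0 0.01 0 0.5;0 0 0.006 0 0.5;0 0 0.004 0 0.5",
)

```text
time_s: 23.2
position: [622.7, 295.4, 228.6]
tcp_rot: [3.107, -0.311, -0.06]
force: [0.4, -1.0, -0.1]
opening: 42.5
```

Run:
```python
from h import *
tell(4); gog([620,299.4,173.5],79.1)
d=arm.snapshot("wrist"); cv2.imwrite("pics/w22.png",d["img"])
d=arm.snapshot("scene"); crop(d["img"],340,110,500,270,4,"s22.png")
```

```text
23.2 tcp [622.7 295.4 228.6] grasp [620.5 294.6 174.7] z [-0.04  -0.014 -0.999] jaw -101.4 q [-0.8   0.97  0.66  1.4  -0.63  1.03 -1.78] dq2 0.068 F [ 0.4 -1.  -0.1] op 42.5
23.25 tcp [622.1 295.3 227.7] grasp [619.9 294.6 173.8] z [-0.042 -0.015 -0.999] jaw -101.4 q [-0.8   0.97  0.65  1.4  -0.63  1.03 -1.78] dq2 -0.014 F [-0.6  0.5 -1.4] op 42.5
23.3 tcp [622.5 295.5 228.8] grasp [620.2 294.8 174.8] z [-0.041 -0.014 -0.999] jaw -101.4 q [-0.8   0.97  0.66  1.4  -0.63  1.03 -1.78] dq2 -0.023 F [ 0.7  0.3 -0.1] op 42.9
23.35 tcp [623.  295.7 229.8] grasp [620.9 295.  175.9] z [-0.039 -0.014 -0.999] jaw -101.4 q [-0.8   0.97  0.66  1.4  -0.63  1.03 -1.78] dq2 -0.017 F [ 0.6 -0.8  0.6] op 42.9
23.35 tcp [623.  295.7 229.8] grasp [620.9 295.  175.9] z [-0.039 -0.014 -0.999] jaw -101.4 q [-0.8   0.97  0.66  1.4  -0.63  1.03 -1.78] dq2 -0.017 F [ 0.6 -0.8  0.6] op 42.9
cur jaw az -101.4 shift [-0.0017 -0.0042  0.0023] turn -0.48075336799610113 q7 -1.78
```

View pics/w22.png

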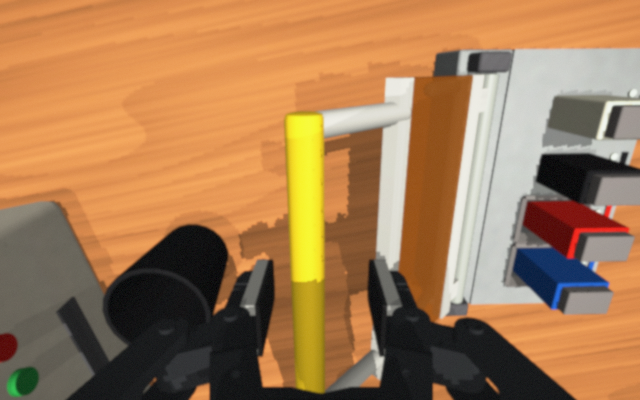

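View pics/s22.png

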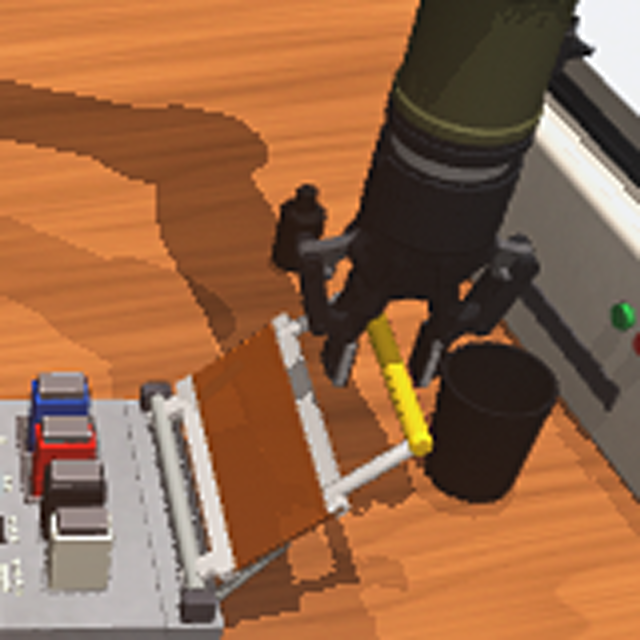

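The fingers straddle the bar, which sits about 4 mm off centre. I'll centre and close.

play_rows(
  motion="-0.001 -0.002 0.001 -0.4 0.5;-0.001 -0.002 0.002 0 0.5;0 -0.001 0.001 0 0.35;0 0 0 0 0.2;0 0 0 0 0.1;0 0 0 0 0;0 0 0 0 0;0 0 0 0 0;0 0 0 0 0",
  force=30,
)

```text
time_s: 24.2
position: [623.2, 301.0, 229.2]
tcp_rot: [3.111, -0.298, -0.051]
force: [-0.6, -0.8, -0.3]
opening: 12.9
```

Run:
```python
from h import *
tell(4)
d=arm.snapshot("wrist"); cv2.imwrite("pics/w23.png",d["img"])
```

```text
24.2 tcp [623.2 301.  229.2] grasp [621.4 300.3 175.2] z [-0.034 -0.013 -0.999] jaw -100.9 q [-0.81  0.97  0.65  1.4  -0.63  1.03 -1.78] dq2 -0.001 F [-0.6 -0.8 -0.3] op 12.9
24.25 tcp [623.2 301.  229.1] grasp [621.4 300.2 175.1] z [-0.034 -0.013 -0.999] jaw -100.9 q [-0.81  0.97  0.65  1.4  -0.63  1.03 -1.78] dq2 -0.001 F [-0.2 -1.  -0.3] op 12.8
24.3 tcp [623.2 301.  229.1] grasp [621.4 300.2 175.2] z [-0.034 -0.013 -0.999] jaw -100.9 q [-0.81  0.97  0.65  1.4  -0.63  1.03 -1.78] dq2 0.0 F [ 0.2 -0.3 -0.3] op 13.2
24.35 tcp [623.2 301.  229.1] grasp [621.4 300.2 175.2] z [-0.034 -0.013 -0.999] jaw -100.9 q [-0.81  0.97  0.65  1.4  -0.63  1.03 -1.78] dq2 -0.001 F [-0.1 -1.1  0.1] op 13.3
```

View pics/w23.png

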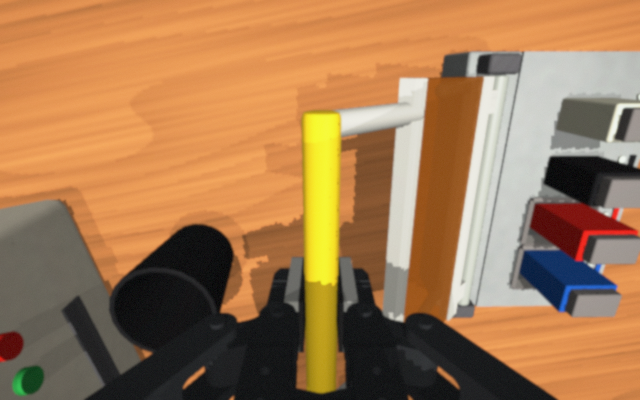

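The bar is gripped (13 mm opening on the 14 mm bar), and the position implies a cover angle of about 0.81. Starting the swing slowly along the arc.

play_rows(
  motion="0 0.003 -0.003 0 0;0 0.006 -0.0055 0 0;0 0.0075 -0.0065 0 0;0 0.0075 -0.006 0 0",
  force=40,
)

```text
time_s: 24.73
position: [618.9, 278.7, 249.5]
tcp_rot: [3.113, -0.294, -0.052]
force: [0.9, -0.3, -2.8]
opening: 12.5
```

```bash
cat >> h.py <<'E'
def cov():
    s=arm.get_state(); M=R.from_rotvec(s["tcp_rot"]).as_matrix(); g=s["position"]+M@[0,0,55.5]
    v=g-np.array([598.5,186.7,62]); y=v[:2]@[.189,.982]; x=v[:2]@[.982,-.189]
    print(round(s["time_s"],2),"dock rel hinge x %.1f y %.1f z %.1f r %.1f theta %.3f"%(x,y,v[2],np.hypot(y,v[2]),np.arctan2(y,v[2])),"F",s["force"].round(1),"op",round(s["opening"],1),"toolz",M[:,2].round(3),"dq",np.abs(s["dq"]).max().round(3)); return s
E
python3 - <<'E'
from h import *
cov(); arm.snapshot("wrist"); cov()
E
```

```text
24.73 dock rel hinge x 0.9 y 93.3 z 132.1 r 161.7 theta 0.615 F [ 0.9 -0.3 -2.8] op 12.5 toolz [-0.034 -0.011 -0.999] dq 0.157
24.78 dock rel hinge x 0.9 y 91.2 z 133.6 r 161.7 theta 0.599 F [-1.4 -1.3 -2.3] op 12.7 toolz [-0.035 -0.012 -0.999] dq 0.022
```

play_rows(
  motion="0 0.006 -0.004 0 0;0 0.008 -0.005 0 0;0 0.0085 -0.0045 0 0;0 0.009 -0.004 0 0;0 0.007 -0.0025 0 0",
)

```text
time_s: 25.2
position: [610.7, 235.5, 273.5]
tcp_rot: [3.113, -0.299, -0.055]
force: [0.6, -0.5, -6.6]
opening: 12.6
```

Run:
```python
from h import *
cov(); d=arm.snapshot("scene"); cov(); crop(d["img"],340,90,500,270,4,"s24.png")
```

```text
25.2 dock rel hinge x 0.8 y 49.3 z 156.0 r 163.6 theta 0.306 F [ 0.6 -0.5 -6.6] op 12.6 toolz [-0.036 -0.011 -0.999] dq 0.135
25.25 dock rel hinge x 0.9 y 47.4 z 156.5 r 163.6 theta 0.294 F [-2.  -0.4 -3.4] op 12.5 toolz [-0.037 -0.012 -0.999] dq 0.026
```

View pics/s24.png

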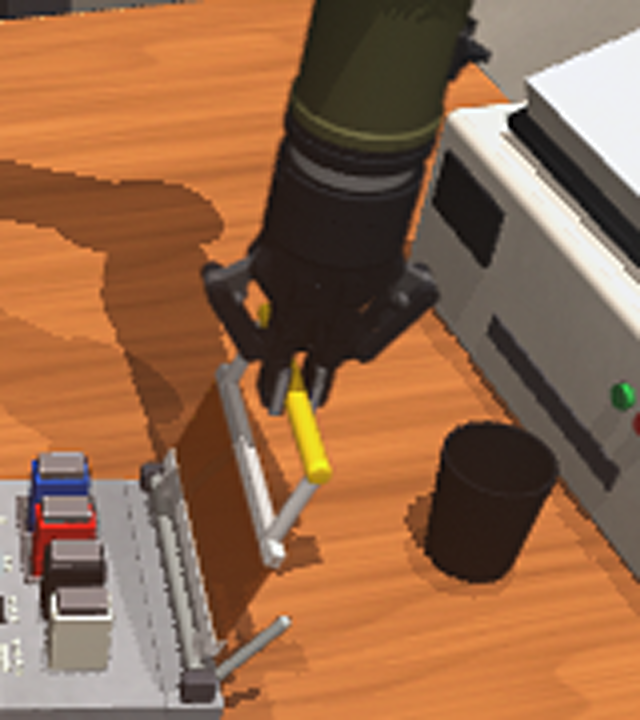

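The cover follows cleanly at about 0.29 rad. Slowing down for the last stretch.

play_rows(
  motion="0 0.005 -0.0015 0 0;0 0.007 -0.0015 0 0;0 0.007 -0.001 0 0;0 0.006 -0.0005 0 0;0 0.004 0 0 0",
)

```text
time_s: 25.67
position: [604.9, 205.7, 281.1]
tcp_rot: [3.118, -0.298, -0.054]
force: [-0.1, 1.6, -1.3]
opening: 12.5
```

Run:
```python
from h import *
cov(); d=arm.snapshot("scene"); cov();  d=arm.snapshot("scene"); cov()
```

```text
25.67 dock rel hinge x 0.8 y 19.2 z 163.6 r 164.7 theta 0.117 F [-0.1  1.6 -1.3] op 12.5 toolz [-0.035 -0.006 -0.999] dq 0.083
25.72 dock rel hinge x 0.8 y 18.1 z 163.7 r 164.7 theta 0.110 F [-0.9  1.   0.6] op 12.7 toolz [-0.035 -0.007 -0.999] dq 0.021
25.77 dock rel hinge x 0.8 y 18.7 z 163.6 r 164.7 theta 0.114 F [-1.9  1.7  2.4] op 12.4 toolz [-0.035 -0.007 -0.999] dq 0.018
```

play_rows(
  motion="0 0.004 0 0 0;0 0.005 0.0005 0 0;0 0.004 0.0005 0 0;0 0.002 0.0005 0 0",
)

```text
time_s: 26.1
position: [602.2, 192.0, 281.5]
tcp_rot: [3.121, -0.295, -0.051]
force: [-1.8, 2.0, 4.2]
opening: 12.3
```

Run:
```python
from h import *
import pickle
for i in range(4): cov(); d=arm.snapshot("scene")
cov(); w=arm.snapshot("wrist"); t=arm.snapshot("top"); cov()
pickle.dump((d,w,t),open("fin.pkl","wb")); crop(d["img"],330,60,490,260,4,"s25.png"); cv2.imwrite("pics/w25.png",w["img"])
```

```text
26.1 dock rel hinge x 0.8 y 5.4 z 164.0 r 164.1 theta 0.033 F [-1.8  2.   4.2] op 12.3 toolz [-0.033 -0.003 -0.999] dq 0.043
26.15 dock rel hinge x 0.9 y 5.1 z 164.1 r 164.1 theta 0.031 F [-1.5  1.8  5.2] op 12.1 toolz [-0.033 -0.003 -0.999] dq 0.012
26.2 dock rel hinge x 0.8 y 5.3 z 164.0 r 164.1 theta 0.033 F [-2.2  1.8  5.7] op 12.6 toolz [-0.033 -0.003 -0.999] dq 0.008
26.25 dock rel hinge x 0.8 y 5.6 z 164.0 r 164.1 theta 0.034 F [-2.3  2.5  5.4] op 12.5 toolz [-0.033 -0.003 -0.999] dq 0.006
26.3 dock rel hinge x 0.8 y 5.8 z 164.0 r 164.1 theta 0.035 F [-2.2  2.4  5.2] op 12.1 toolz [-0.033 -0.003 -0.999] dq 0.004
26.4 dock rel hinge x 0.9 y 5.9 z 164.0 r 164.1 theta 0.036 F [-1.6  1.2  5.6] op 12.6 toolz [-0.033 -0.003 -0.999] dq 0.002
```

View pics/s25.png

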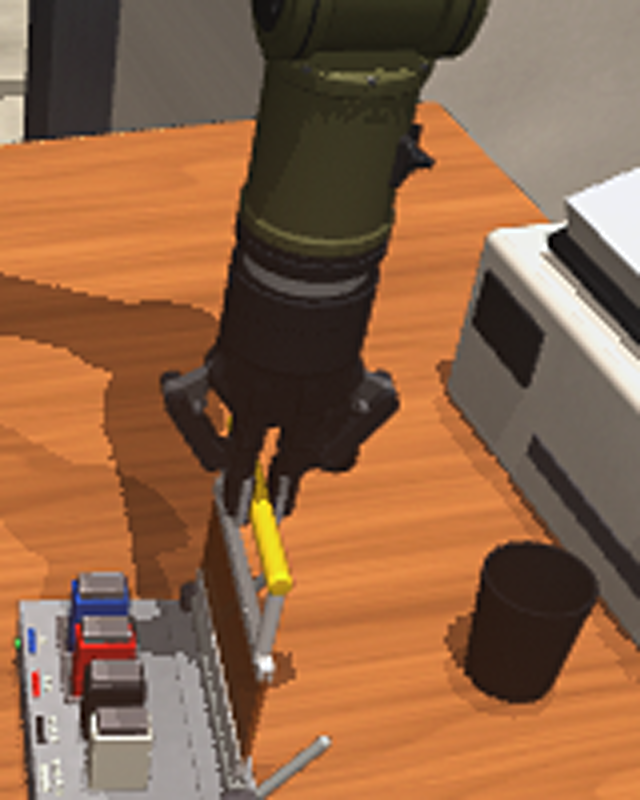

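View pics/w25.png

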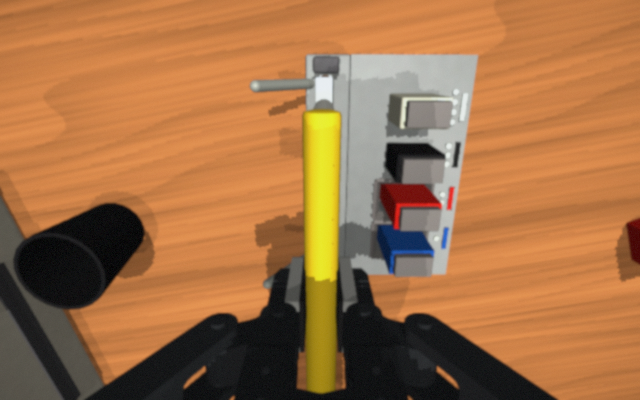

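Run:
```python
from h import *
import pickle
d,w,t=pickle.load(open("fin.pkl","rb"))
H=np.array([598.5,186.7,62]);u=np.array([.982,-.189,0]);v=np.array([.189,.982,0])
def dk(P): q=P-H; return np.round([q@u,q@v,q[2]],1)
a=(330+(280+.5)/4-.5,60+(582+.5)/4-.5)
P,e=tri(d,a,w,(322,116)); print("bar end tri",dk(P),e)
for nm,px in {"far":(322,118),"mid":(322,270)}.items(): print(nm,dk(onz(w,*px,222)))
print("hinge block in wrist",dk(onz(w,326,65,62)), "expected px of hinge end",proj(w,[H+70*u]), "bar-end px if upright",proj(w,[H+75*u+[0,0,160]]),proj(d,[H+75*u+[0,0,160]]),a)
crop(w["img"],240,40,400,200,4,"w25c.png")
```

```text
bar end tri [ 73.3   5.6 162.2] 0.20030604222263587
far [ 72.3   5.5 160. ]
mid [ 10.1   5.2 160. ]
hinge block in wrist [91.6  0.5  0. ] expected px of hinge end [[326.4626474   94.65937054]] bar-end px if upright [[337.59947731 110.10892381]] [[397.01363559 206.42473515]] (399.625, 205.125)
```

View pics/w25c.png

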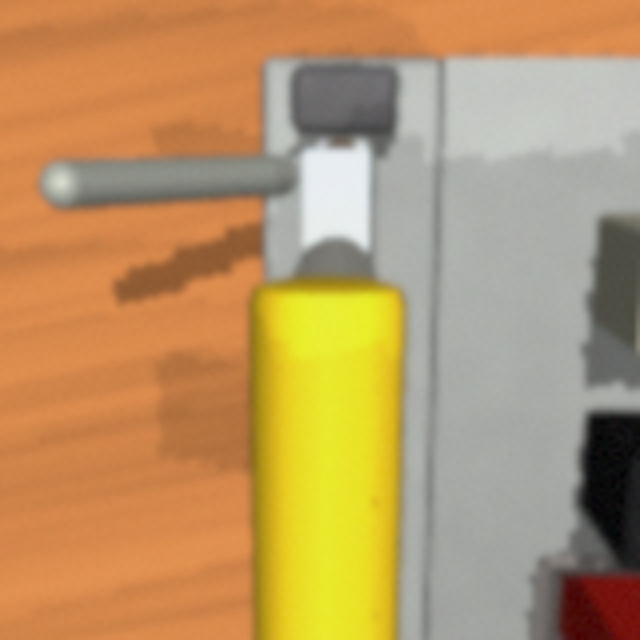

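The images and the arm agree: the bar is 5.5 mm on the open side, about 0.034 rad. One small nudge will centre it.

play_rows(
  motion="0 0.002 0 0 0;0 0.002 0 0 0;0 0.001 0 0 0",
)

```text
time_s: 26.65
position: [601.5, 188.8, 281.6]
tcp_rot: [3.123, -0.293, -0.051]
force: [-0.9, 2.8, 2.8]
opening: 12.5
```

Run:
```python
from h import *
for i in range(10): 
    s=arm.get_state()
    if i%3==0: cov()
    d=arm.snapshot("top" if i%2 else "scene")
    if i==8: cv2.imwrite("pics/sF.png",d["img"])
    if i==9: cv2.imwrite("pics/tF.png",d["img"])
cov(); w=arm.snapshot("wrist"); cv2.imwrite("pics/wF.png",w["img"]); cov()
```

```text
26.65 dock rel hinge x 0.8 y 2.2 z 164.1 r 164.1 theta 0.014 F [-0.9  2.8  2.8] op 12.5 toolz [-0.032 -0.001 -0.999] dq 0.019
26.8 dock rel hinge x 0.8 y 2.2 z 164.1 r 164.1 theta 0.013 F [-0.9  2.6  3.1] op 12.2 toolz [-0.033 -0.001 -0.999] dq 0.002
26.95 dock rel hinge x 0.8 y 2.2 z 164.1 r 164.1 theta 0.013 F [-0.8  3.5  3.9] op 12.2 toolz [-0.033 -0.002 -0.999] dq 0.002
27.1 dock rel hinge x 0.8 y 2.2 z 164.1 r 164.1 theta 0.013 F [-2.   3.4  2.8] op 12.5 toolz [-0.033 -0.002 -0.999] dq 0.001
27.15 dock rel hinge x 0.8 y 2.1 z 164.1 r 164.1 theta 0.013 F [-0.9  2.9  3.1] op 12.4 toolz [-0.033 -0.002 -0.999] dq 0.002
27.2 dock rel hinge x 0.8 y 2.2 z 164.1 r 164.1 theta 0.013 F [-0.5  3.3  2.8] op 12.4 toolz [-0.033 -0.002 -0.999] dq 0.002
```

View pics/sF.png

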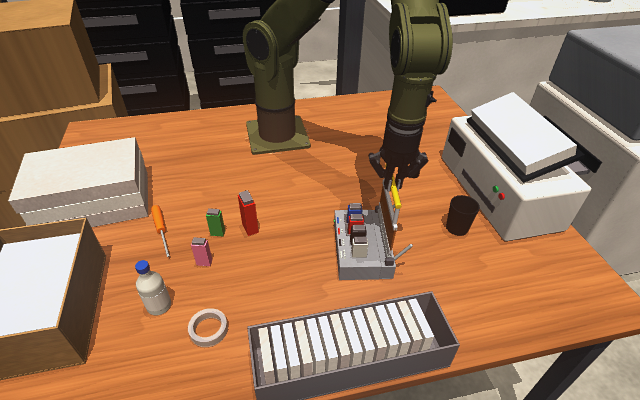

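View pics/wF.png

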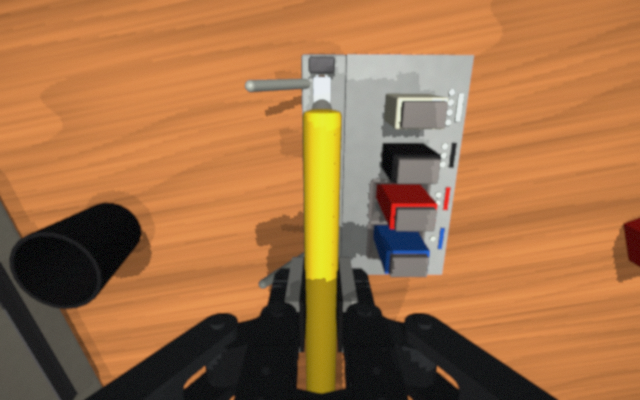

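View pics/tF.png

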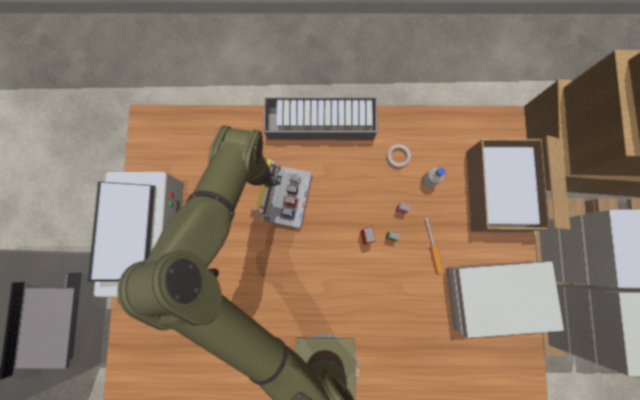

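The top view shows both cartridges in the dock. The tape roll, bottle, screwdriver and green cartridge are at their original pixels, and the roller is just visible by the arm at (213,272), where it started. Handing in.

Run:
```python
from h import *
cov(); print(arm.sign_off())
```

```text
27.2 dock rel hinge x 0.8 y 2.2 z 164.1 r 164.1 theta 0.013 F [-0.5  3.3  2.8] op 12.4 toolz [-0.033 -0.002 -0.999] dq 0.002
the job is handed in; nothing more can be done
None
```

The job is handed in at 27.2 s of the 72 s allowed. Blue is in pocket one and red (the smaller red one) is in pocket two. Blue went in first, each was released fully down, and the cover is held upright by its bar.

**Cartridges:** Blue touched the pocket floor 20.1 mm above its height on the table and red about 19.6 mm; 20 mm is fully down. In the images both tops are level with the fixed black cartridge to within about 1 mm. Red sits roughly 2 mm off centre, against a limit of 7 mm.

**Cover:** My last check put it about 0.013 rad from upright. The arm was still, and the fingers had stopped on the bar at about 12.4 mm with 40 N set.

**Bystanders:** In the last pictures they are at their starting places. The roller was partly hidden by the arm but visible at its start position.

**Disagreements:**
- The tool picked up a tilt of up to 3° on the way; gentler moves kept it small afterwards.
- The scene camera read about 4–5 mm off in x against the dock positions measured with the wrist camera, so I judged the fit relative to the fixed black cartridge.
- The bar came out 164 mm from the hinge instead of 160 mm, probably because it slid a little within the fingers. It was still firmly held.

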